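# Gauge the adapter sleeves and tow each to its bay

### The arm

A 7-joint arm with a two-finger parallel gripper is mounted at the origin on a cart in front of the work surface, level with it; the furniture and walls round the work are solid. World frame = base frame: x ahead of the robot, y to its left, z up, the work surface at z = 0. Lengths are in m, angles in degrees, forces in N, time in s.
With the tool pointing down it reaches from about 0.425 to 0.875 m from the base axis. Payload 4.7 kg.
Tool frame: the origin (TCP) lies at the very end of the fingers, on their centre line; the grasp point (between the pads) lies env.tcp_to_grasp behind it (env.tcp_to_grasp is the distance from the TCP to the grasp point, in m); z points along the fingers, x is the direction in which the jaws open and shut, and the axes are right-handed (so a half turn about z gives the same grasp; the last joint's range is limited). The gripper opens to 87 mm and grips with 3 to 60 N. Pads are 19 mm wide; open, the fingers measure 117 mm over their backs; the gripper's body (75 mm by 190 mm) begins 51 mm behind the grasp point.
Start: joints at [-63.363, 18.392, -4.016, 83.108, 1.295, 78.541, -3.26], TCP at [0.283, 0.585, 0.223] pointing down, gripper open.
Joint ranges: [-163.93, 163.93], [-17.29, 119.83], [-79.2, 71.16], [3.27, 140.29], [-89.18, 269.18], [5.43, 117.66], [-154.24, 154.24]. Speed limits (degrees/s): [147.25, 147.25, 180, 180, 180, 180, 180].

### API

Orientations are given as [roll, pitch, yaw] about the fixed x, y, z axes, in that order (R = Rz(yaw) Ry(pitch) Rx(roll)).
In Python, from cell import env gives the robot as it stands. The module is installed in compiled form; this text tells all that it offers.
- The arm moves only by the tool send_rows, never from a script. Its argument "steps" is a list of rows, each a list of 3 entries, a list of its own where there are three numbers: the shift along the tool's x, y, z in m, then the turn, a rotation vector about the tool's x, y, z in rad, then the finger opening in m, from 0 to 0.087. A call has exactly 5 rows; each row is the pose to reach, as a shift and turn from the pose commanded when the call began, along the tool's axes at that moment; what a row does not reach only later rows make up. A row lasts 1/12 s, in which the tool goes at most 41.7 mm and 7.16 degrees, less where a joint would pass 70% of its speed; a pose out of reach is approached as far as the arm can. A call with a gripper value outside its range is refused whole. The fingers move at their own pace and stop on an object; "grip_force" is the grip in N (left out, the last holds). Time passes only in rows, so rows that repeat a pose let the fingers close, or fill a call up. It gives the time, the measured TCP pose, the force and the opening at its end, in the units of the state.
- env.get_obs(): the state, without advancing time (a new reading comes with each control period).
- env.read_camera(name): name is "scene" or "top" or "wrist"; returns a dict with "pixels" (480x640x3 uint8, red, green, blue), "fx", "fy", "cx", "cy" (pixels), "k1" (the pictures are not rectified: a ray, as slopes to the right and down, at radius r is drawn at 1 + k1 r^2 times it, then the intrinsics apply), "position" and "rotation" of the camera in the world. Camera axes: x right, y up, looking along -z (the intrinsics and any distortion apply to the point x, -y, -z); pixel columns grow to the right and rows downward; lengths in m; the calibration is good to about 2 mm. A picture is of the moment at which its call begins. There is no depth.
- env.sign_off(): hands the job in, once; it reports no verdict.
The state is a dict: "time_s": time; "qpos": joint angles; "joint_velocities": joint speeds; "effort": joint torques, N m; "tool_pos": TCP position; "tool_rot": TCP orientation; "force": force on the tool from outside, world axes, zero at the start; "wrist_torque": the same for the moment, N m; "grip_width": finger opening in m.
Only numpy, scipy, OpenCV 4.12 (cv2) and the standard library are available. Lean on these libraries where they do the work, as an engineer would, in place of code of your own. Each camera call takes 0.05 s, during which the arm holds its last target.

### The job

Take the step gauge from the tube rack and try it as deep as it goes in each of the three adapter sleeves: a sleeve that takes the thick part of the gauge passes, one that takes only the thin nose fails. With the gauge left standing that deep in its bore, tow each sleeve over the bench, fully inside its fence: good ones to the bay with plain ends, tight ones to the bay with a round post at either end of its mouth. Never touch the sleeves with the gripper, tip them over or push the petri dish, the tape roll or the vial away; finally hang the gauge upright in a free hole of the tube rack again.

Things in the scene. Friction and masses are not known exactly. Their poses are not given: they have to be found in the camera images.
- gauge_grip (a point): middle of the square handle of the gauge, where it is grasped; z up along the gauge, x and y square to the handle's flats. Steel step gauge, 88 long, 0.12 kg, from the tip up: nose 10 dia x 18 with a small taper, thick part 16 dia x 16, flat round collar 36 dia x 4, handle 18 x 18 x 50. This point is 63 above the tip, 25 above the collar's top
- gauge_tip (a point): centre of the gauge's nose end, its lowest point, 34 below the collar's underside; axes as gauge_grip. The gauge starts hanging upright in a rack hole, its collar resting on the rack's top
- sleeve_a: loose flanged aluminium sleeve, one of three alike outside: foot flange 54 dia x 5 high, body 44 dia, 40 high overall, about 0.16 kg, upright. Straight bore through it along z, countersunk at the top to 23.6 dia, 6 deep. Bore 19 dia in a good sleeve, 13 in a tight one; which is which must be gauged. Origin: centre of underside
- sleeve_b: another sleeve, described as sleeve_a, good or tight. A good one takes the whole gauge, down to the collar on its top (tip then 6 above the bench); in a tight one the gauge stops with its tip about 20 below the sleeve's top. At least one of the three is good and at least one tight
- sleeve_c: the third sleeve, described as sleeve_a and sleeve_b, good or tight
- bay_pass: bay for good sleeves: three-sided aluminium fence fixed to the bench, rails 10 wide, 16 high with plain square ends, no floor. Origin on the bench at the centre of the inner area, 80 deep (x -40 to 40) by 135 wide (y -67.5 to 67.5); closed at +x and both sides, open at -x, roughly to the robot. Side rails end at the mouth, x = -40. Room for two sleeves side by side
- bay_fail: bay for tight sleeves: fence of the same size, origin and axes as bay_pass, but with a round post, 22 dia and 33 high, at each of the two rail ends of its mouth (centres at x = -34, y = +77.5 and -77.5). Behind the bays, about 60 or more past their back rails, stands a fixed open waste carton about 190 high with its liner: keep a wide gripper clear of it
- rack: orange tube rack, fixed, 70 (x) x 132 (y) x 52 high; origin at the centre of its underside, z up. 2 x 4 holes at x = +-15, y = +-15 and +-43, each passes a 22 mm square; the gauge starts in hole x = 15, y = 43, its tip 18 above the bench. Two capped tubes, about 108 high, stand in the holes at y = -43
- tip_box: blue pipette tip box with a clear lid, fixed bystander, 93 (x) x 125 (y) x 77 high; origin at the centre of its underside
- petri_dish: loose bystander: petri dish 61 dia x 15 high lying on the bench; origin at the centre of its underside
- tape_roll: loose bystander: yellow roll of tape 61 dia x 13 high lying flat; origin at the centre of its underside
- vial: loose bystander: small white bottle 24 dia x 39 high, upright; origin at the centre of its underside
Not all that is in view belongs to the job. What is meant by the part that bears gauge_grip is not purple, and is the larger of those in its own colour.

How it is judged (in metres and radians):
On the way, in this order (a step that is already met when the one before it is completed fails the run):
1. the gauge is lifted out of the rack (height (world z) of gauge_tip above 0.058 m), for 0.1 s.
2. the gauge stands in the bore of a sleeve: its thick part in a good one, its nose in a tight one (((z of gauge_tip in the frame of sleeve_a between -0.005 and 0.019 m and x of gauge_tip in the frame of sleeve_a between -0.012 and 0.012 m and y of gauge_tip in the frame of sleeve_a between -0.012 and 0.012 m) or (z of gauge_tip in the frame of sleeve_b between -0.005 and 0.019 m and x of gauge_tip in the frame of sleeve_b between -0.012 and 0.012 m and y of gauge_tip in the frame of sleeve_b between -0.012 and 0.012 m) or (z of gauge_tip in the frame of sleeve_c between -0.005 and 0.032 m and x of gauge_tip in the frame of sleeve_c between -0.012 and 0.012 m and y of gauge_tip in the frame of sleeve_c between -0.012 and 0.012 m))), for 0.2 s.
3. a first sleeve stands in its bay with the gauge still in its bore ((((x of sleeve_a in the frame of bay_pass between -0.02 and 0.03 m and y of sleeve_a in the frame of bay_pass between -0.052 and 0.052 m and z of sleeve_a in the frame of bay_pass below 0.004 m and angle between sleeve_a's own z axis and vertical below 0.1 rad) and (z of gauge_tip in the frame of sleeve_a between -0.005 and 0.019 m and x of gauge_tip in the frame of sleeve_a between -0.012 and 0.012 m and y of gauge_tip in the frame of sleeve_a between -0.012 and 0.012 m)) or ((x of sleeve_b in the frame of bay_pass between -0.02 and 0.03 m and y of sleeve_b in the frame of bay_pass between -0.052 and 0.052 m and z of sleeve_b in the frame of bay_pass below 0.004 m and angle between sleeve_b's own z axis and vertical below 0.1 rad) and (z of gauge_tip in the frame of sleeve_b between -0.005 and 0.019 m and x of gauge_tip in the frame of sleeve_b between -0.012 and 0.012 m and y of gauge_tip in the frame of sleeve_b between -0.012 and 0.012 m)) or ((x of sleeve_c in the frame of bay_fail between -0.02 and 0.03 m and y of sleeve_c in the frame of bay_fail between -0.052 and 0.052 m and z of sleeve_c in the frame of bay_fail below 0.004 m and angle between sleeve_c's own z axis and vertical below 0.1 rad) and (z of gauge_tip in the frame of sleeve_c between -0.005 and 0.032 m and x of gauge_tip in the frame of sleeve_c between -0.012 and 0.012 m and y of gauge_tip in the frame of sleeve_c between -0.012 and 0.012 m)))), for 0.1 s.
4. two sleeves stand in their bays, the gauge still in the bore of one of them ((((x of sleeve_a in the frame of bay_pass between -0.02 and 0.03 m and y of sleeve_a in the frame of bay_pass between -0.052 and 0.052 m and z of sleeve_a in the frame of bay_pass below 0.004 m and angle between sleeve_a's own z axis and vertical below 0.1 rad) and (x of sleeve_b in the frame of bay_pass between -0.02 and 0.03 m and y of sleeve_b in the frame of bay_pass between -0.052 and 0.052 m and z of sleeve_b in the frame of bay_pass below 0.004 m and angle between sleeve_b's own z axis and vertical below 0.1 rad) and ((z of gauge_tip in the frame of sleeve_a between -0.005 and 0.019 m and x of gauge_tip in the frame of sleeve_a between -0.012 and 0.012 m and y of gauge_tip in the frame of sleeve_a between -0.012 and 0.012 m) or (z of gauge_tip in the frame of sleeve_b between -0.005 and 0.019 m and x of gauge_tip in the frame of sleeve_b between -0.012 and 0.012 m and y of gauge_tip in the frame of sleeve_b between -0.012 and 0.012 m))) or ((x of sleeve_a in the frame of bay_pass between -0.02 and 0.03 m and y of sleeve_a in the frame of bay_pass between -0.052 and 0.052 m and z of sleeve_a in the frame of bay_pass below 0.004 m and angle between sleeve_a's own z axis and vertical below 0.1 rad) and (x of sleeve_c in the frame of bay_fail between -0.02 and 0.03 m and y of sleeve_c in the frame of bay_fail between -0.052 and 0.052 m and z of sleeve_c in the frame of bay_fail below 0.004 m and angle between sleeve_c's own z axis and vertical below 0.1 rad) and ((z of gauge_tip in the frame of sleeve_a between -0.005 and 0.019 m and x of gauge_tip in the frame of sleeve_a between -0.012 and 0.012 m and y of gauge_tip in the frame of sleeve_a between -0.012 and 0.012 m) or (z of gauge_tip in the frame of sleeve_c between -0.005 and 0.032 m and x of gauge_tip in the frame of sleeve_c between -0.012 and 0.012 m and y of gauge_tip in the frame of sleeve_c between -0.012 and 0.012 m))) or ((x of sleeve_b in the frame of bay_pass between -0.02 and 0.03 m and y of sleeve_b in the frame of bay_pass between -0.052 and 0.052 m and z of sleeve_b in the frame of bay_pass below 0.004 m and angle between sleeve_b's own z axis and vertical below 0.1 rad) and (x of sleeve_c in the frame of bay_fail between -0.02 and 0.03 m and y of sleeve_c in the frame of bay_fail between -0.052 and 0.052 m and z of sleeve_c in the frame of bay_fail below 0.004 m and angle between sleeve_c's own z axis and vertical below 0.1 rad) and ((z of gauge_tip in the frame of sleeve_b between -0.005 and 0.019 m and x of gauge_tip in the frame of sleeve_b between -0.012 and 0.012 m and y of gauge_tip in the frame of sleeve_b between -0.012 and 0.012 m) or (z of gauge_tip in the frame of sleeve_c between -0.005 and 0.032 m and x of gauge_tip in the frame of sleeve_c between -0.012 and 0.012 m and y of gauge_tip in the frame of sleeve_c between -0.012 and 0.012 m))))), for 0.1 s.
5. all three sleeves stand in their bays, the gauge still in the bore of one of them (x of sleeve_a in the frame of bay_pass between -0.02 and 0.03 m and y of sleeve_a in the frame of bay_pass between -0.052 and 0.052 m and z of each of sleeve_a, sleeve_b in the frame of bay_pass below 0.004 m and angle between each of sleeve_a, sleeve_b, sleeve_c's own z axis and vertical below 0.1 rad and x of sleeve_b in the frame of bay_pass between -0.02 and 0.03 m and y of sleeve_b in the frame of bay_pass between -0.052 and 0.052 m and x of sleeve_c in the frame of bay_fail between -0.02 and 0.03 m and y of sleeve_c in the frame of bay_fail between -0.052 and 0.052 m and z of sleeve_c in the frame of bay_fail below 0.004 m and ((z of gauge_tip in the frame of sleeve_a between -0.005 and 0.019 m and x of gauge_tip in the frame of sleeve_a between -0.012 and 0.012 m and y of gauge_tip in the frame of sleeve_a between -0.012 and 0.012 m) or (z of gauge_tip in the frame of sleeve_b between -0.005 and 0.019 m and x of gauge_tip in the frame of sleeve_b between -0.012 and 0.012 m and y of gauge_tip in the frame of sleeve_b between -0.012 and 0.012 m) or (z of gauge_tip in the frame of sleeve_c between -0.005 and 0.032 m and x of gauge_tip in the frame of sleeve_c between -0.012 and 0.012 m and y of gauge_tip in the frame of sleeve_c between -0.012 and 0.012 m))), for 0.1 s.
At the end, for the whole second after the job is handed in: Sleeves that take the gauge's thick part stand upright on the bench in the plain-ended bay, tight ones in the bay with posts, at rest, sticking out of its mouth by 7 mm at most; the gauge hangs within 7 degrees of upright in a rack hole, collar within 5 mm of the rack's top (x of sleeve_a in the frame of bay_pass between -0.02 and 0.03 m and y of sleeve_a in the frame of bay_pass between -0.052 and 0.052 m and z of each of sleeve_a, sleeve_b in the frame of bay_pass below 0.004 m and angle between each of sleeve_a, sleeve_b, sleeve_c's own z axis and vertical below 0.1 rad and x of sleeve_b in the frame of bay_pass between -0.02 and 0.03 m and y of sleeve_b in the frame of bay_pass between -0.052 and 0.052 m and x of sleeve_c in the frame of bay_fail between -0.02 and 0.03 m and y of sleeve_c in the frame of bay_fail between -0.052 and 0.052 m and z of sleeve_c in the frame of bay_fail below 0.004 m and linear speed of each of sleeve_a, sleeve_b, sleeve_c below 0.02 m/s and z of gauge_tip in the frame of rack between 0.013 and 0.023 m and x of gauge_tip in the frame of rack between -0.028 and 0.028 m and y of gauge_tip in the frame of rack between -0.056 and 0.056 m and angle between gauge_tip's own z axis and vertical below 0.12 rad); the robot touches nothing.
It fails at once if the gripper presses on a sleeve (over 2 N) (contact force between the fingers and sleeve_a above 2 N or contact force between the fingers and sleeve_b above 2 N or contact force between the fingers and sleeve_c above 2 N).
It fails at once if a sleeve is tipped by more than 35 degrees (angle between any of sleeve_a, sleeve_b, sleeve_c's own z axis and vertical above 0.6 rad).
It fails at once if a bystander is pushed more than 25 mm away, or the vial knocked over (distance of any of petri_dish, tape_roll, vial from where it was at the start of the episode above 0.025 m or angle between vial's own z axis and vertical above 0.6 rad).
It also fails if it takes over 72 s, if anything falls off the work surface, if the arm or the gripper's body presses on something with over 40 N, if the wrist force passes 120 N, or if a joint passes its speed limit or range.

## Working session

There is one attempt and no reset: what is moved stays moved. The work goes in short steps, Python scripts to look and compute and a tool call to move; the robot and the scene stay as the last step left them, time stands still between calls to the robot, and variables do not carry over. Pictures are saved under pics/ and viewed, and the job is handed in when it is done.

Besides the shell and the picture viewer there is one more tool, called after ">>>" in YAML: its name, and indented under it one key for each argument. send_rows: Moves the arm, as the interface text tells. Its arguments: {"type":"object","properties":{"steps":{"type":"array"},"grip_force":{"type":"number"}},"required":["steps"]}

```bash
ls; mkdir -p pics
python3 - <<'E'
from cell import env
import cv2
print(env.get_obs()); print(env.tcp_to_grasp)
for n in ["scene","top","wrist"]:
    c=env.read_camera(n); cv2.imwrite(f"pics/{n}0.png",c["pixels"][:,:,::-1])
    print(n,{k:v for k,v in c.items() if k!="pixels"})
E
```

```text
pics
{'time_s': 0.0, 'qpos': array([-63.36397754,  18.43726421,  -4.01661102,  83.17357778,
         1.29477023,  78.54169105,  -3.26084297]), 'joint_velocities': array([-0.13677825, -0.03665334, -0.00853752,  0.03139415,  0.09258544,
        0.0442991 ,  0.02258871]), 'effort': array([-3.55806715e-04, -4.91296041e+01, -4.03811065e-01, -3.12521803e+01,
       -6.38586958e-02,  4.39503312e-02,  1.92426464e-04]), 'tool_pos': array([0.28298271, 0.58455744, 0.22149362]), 'tool_rot': array([1.79994794e+02, 1.07298218e-01, 6.41738285e+01]), 'force': array([-0.206949  ,  0.54884098,  0.48815015]), 'wrist_torque': array([ 0.0119206 ,  0.00554953, -0.00633308]), 'grip_width': 0.08692304725337052}
0.0187
scene {'fx': 505.26456482186927, 'fy': 505.26456482186927, 'cx': 317.34667515436354, 'cy': 239.22760591045798, 'k1': 0.0006924086367783794, 'position': array([-0.24225994,  0.54633217,  0.57937784]), 'rotation': array([  61.25054581,   -0.99798139, -122.37749816])}
top {'fx': 439.8030120198076, 'fy': 439.8030120198076, 'cx': 327.8347612485536, 'cy': 233.9820240286613, 'k1': 0.0252521089742575, 'position': array([0.3138479 , 0.06019726, 1.27838418]), 'rotation': array([ 10.16430907,  -0.83758406, -91.47135253])}
wrist {'fx': 396.4511858074897, 'fy': 396.4511858074897, 'cx': 315.91003503680054, 'cy': 236.08582165554702, 'k1': -0.053707676612337205, 'position': array([0.22210569, 0.61445056, 0.38403725]), 'rotation': array([-14.3979018 ,   0.06505529,  64.17173171])}
```

View pics/scene0.png

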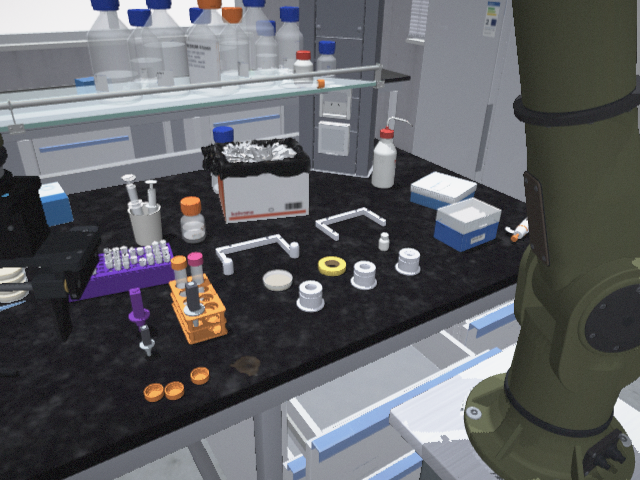

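View pics/top0.png

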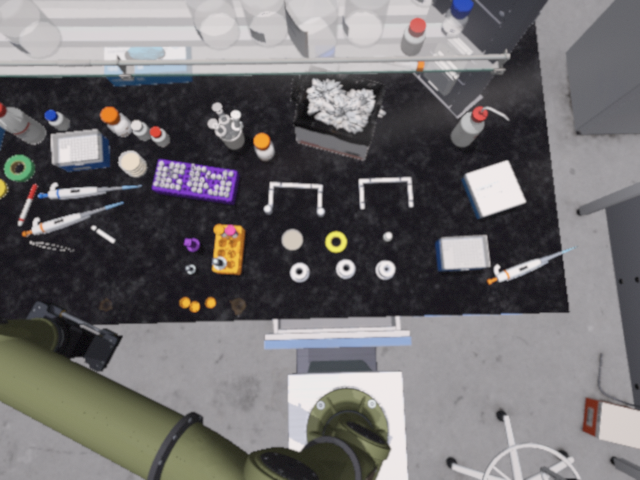

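View pics/wrist0.png

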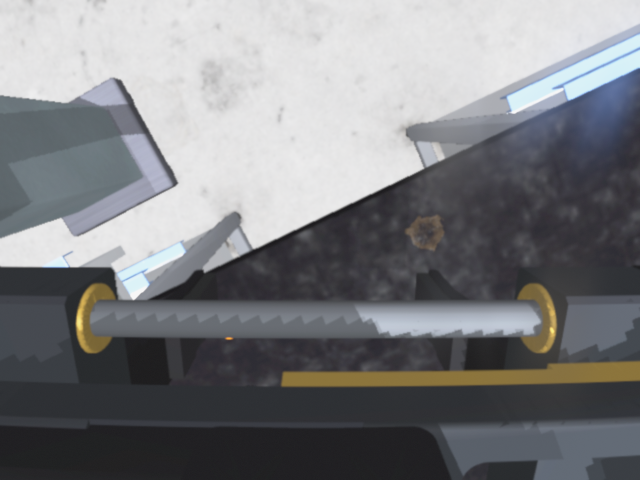

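```bash
cat > h.py <<'E'
import numpy as np, cv2
from scipy.spatial.transform import Rotation as R
def cam(c): return R.from_euler('xyz',c["rotation"],degrees=True).as_matrix(),np.array(c["position"])
def proj(c,P):
    M,p=cam(c); q=(np.atleast_2d(P)-p)@M
    s=np.c_[q[:,0]/-q[:,2],-q[:,1]/-q[:,2]]; r2=(s**2).sum(1,keepdims=True); s=s*(1+c["k1"]*r2)
    return np.c_[c["fx"]*s[:,0]+c["cx"],c["fy"]*s[:,1]+c["cy"]]
def back(c,uv,z):
    uv=np.atleast_2d(uv).astype(float)
    K=np.array([[c["fx"],0,c["cx"]],[0,c["fy"],c["cy"]],[0,0,1]])
    s=cv2.undistortPoints(uv.reshape(-1,1,2),K,np.array([c["k1"],0,0,0,0])).reshape(-1,2)
    M,p=cam(c); d=np.c_[s[:,0],-s[:,1],-np.ones(len(s))]@M.T
    return p+d*((z-p[2])/d[:,2:3])
def crop(im,x0,y0,x1,y1,k,name):
    cv2.imwrite(name,cv2.resize(im[y0:y1,x0:x1,::-1],None,fx=k,fy=k,interpolation=cv2.INTER_CUBIC))
E
python3 - <<'E'
from cell import env
from h import *
import pickle
s=env.read_camera("scene");t=env.read_camera("top")
pickle.dump((s,t),open("c0.pkl","wb"))
crop(s["pixels"],60,240,240,380,4,"pics/s_a.png")
crop(s["pixels"],210,190,430,325,3.6,"pics/s_b.png")
crop(t["pixels"],170,170,420,290,3.2,"pics/t_a.png")
# base orientation check
print(proj(t,[[0,0,0],[.5,0,0],[.6,0,0]]))
E
```

```text
[[346.02067035 429.6568938 ]
 [340.32866347 247.94698508]
 [339.29875675 214.71264416]]
```

View pics/s_a.png

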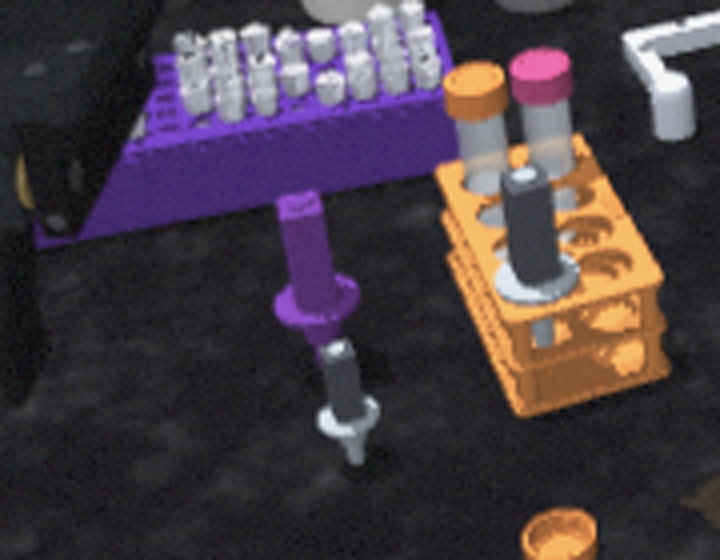

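View pics/s_b.png

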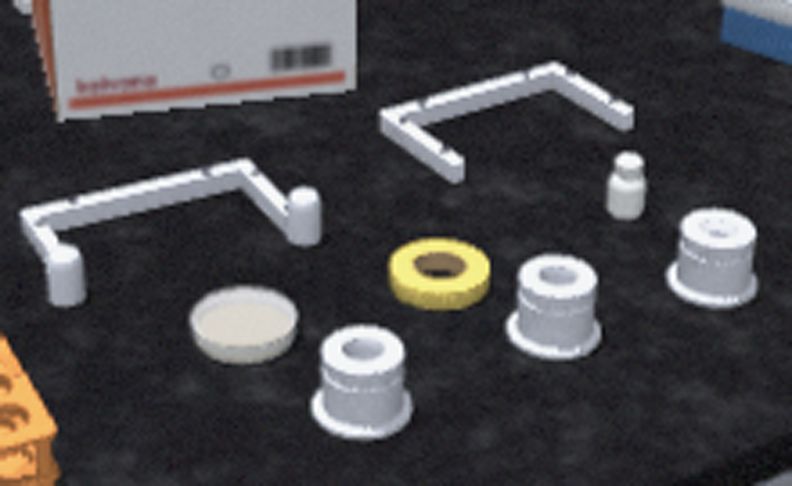

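View pics/t_a.png

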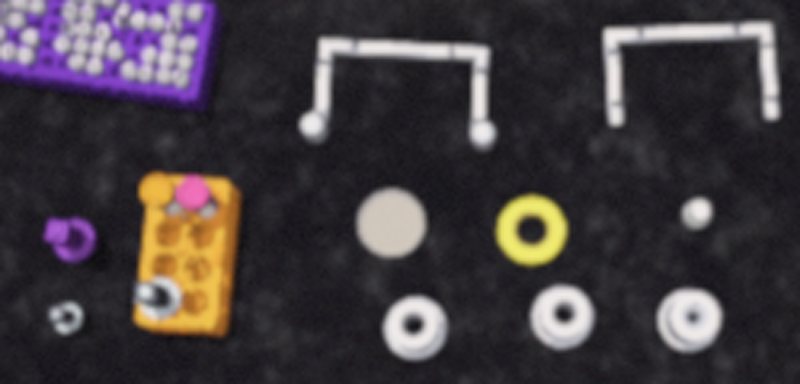

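```bash
cat >> h.py <<'E'
def cyl(d,z0,z1,n=48):
    a=np.linspace(0,2*np.pi,n,endpoint=False); c=np.c_[np.cos(a),np.sin(a)]*d/2
    return np.r_[np.c_[c,np.full(n,z0)],np.c_[c,np.full(n,z1)]]
SLV=[cyl(.054,0,.005),cyl(.044,.005,.04)]
def sil(c,parts,xy,k=8,box=None):
    x0,y0,x1,y1=box; m=np.zeros(((y1-y0)*k,(x1-x0)*k),np.uint8)
    for p in parts:
        h=cv2.convexHull(((proj(c,p+np.r_[xy,0])+.5-[x0,y0])*k-.5).astype(np.float32))
        cv2.fillConvexPoly(m,np.round(h).astype(np.int32),255)
    return cv2.resize(m,(x1-x0,y1-y0),interpolation=cv2.INTER_AREA)/255.
def cen(m):
    mm=cv2.moments(m.astype(np.float32)); return np.array([mm["m10"]/mm["m00"],mm["m01"]/mm["m00"]]),mm["m00"]
def blob(c,seed,parts,xy0,thr=110,mask=None,half=25):
    """centroid-match the silhouette of the model to the blob"""
    u,v=np.round(seed).astype(int); box=(u-half,v-half,u+half,v+half)
    im=c["pixels"][box[1]:box[3],box[0]:box[2]].astype(int)
    b=(mask(im) if mask else im.min(2)>thr).astype(np.uint8)
    b=cv2.morphologyEx(b,cv2.MORPH_CLOSE,np.ones((5,5),np.uint8))
    n,l,st,ce=cv2.connectedComponentsWithStats(b); lab=l[half,half] or 1+np.argmax(st[1:,4])
    b=(l==lab).astype(np.uint8)
    cs,_=cv2.findContours(b,cv2.RETR_EXTERNAL,cv2.CHAIN_APPROX_NONE); cv2.drawContours(b,cs,-1,1,-1)
    cb,ab=cen(b); xy=np.array(xy0,float)
    for _ in range(5):
        cm,am=cen(sil(c,parts,xy,box=box)); e=cb-cm
        J=np.array([(proj(c,np.r_[xy+d,.02])-proj(c,np.r_[xy,.02]))[0] for d in ([.01,0],[0,.01])]).T/.01
        xy=xy+np.linalg.solve(J,e)
    return xy,ab,am
E
python3 - <<'E'
from h import *
import pickle
s,t=pickle.load(open("c0.pkl","rb"))
yel=lambda im:(im[:,:,0]-im[:,:,2]>50)
items={"L":(SLV,(300,271),(311,296),None),"M":(SLV,(346,268),(364,275),None),"R":(SLV,(386,269),(408,262),None),
"dish":([cyl(.061,0,.015)],(292,240),(278,280),None),"tape":([cyl(.061,0,.013)],(336,242),(332,266),yel),
"vial":([cyl(.024,0,.03),cyl(.016,.03,.039)],(388,237),(384,242),None)}
for n,(p,a,b,m) in items.items():
    for c,px in((t,a),(s,b)):
        print(n,*blob(c,px,p,back(c,px,.02)[0,:2],mask=m))
# bays top crop px -> full
f=lambda u,v:(u/3.2+170-.34,v/3.2+170-.34)
for n,u,v,z in [("postL",313,124,.033),("postR",483,133,.033),("fBL",325,46,.016),("fBR",484,53,.016),("pBL",610,38,.016),("pBR",768,29,.016),("pFL",616,123,.016),("pFR",772,117,.016)]:
    print(n,f(u,v),back(t,f(u,v),z)[0])
g=lambda u,v:(u/3.6+210,v/3.6+190)
for n,u,v,z in [("postL",64,252,.033),("postR",305,193,.033),("fBL",33,212,.016),("fBR",242,164,.016),("pBL",390,113,.016),("pBR",552,67,.016),("pFL",457,157,.016),("pFR",627,107,.016)]:
    print(n,back(s,g(u,v),z)[0])
E
```

```text
L [0.43215404 0.12124402] 315.0 279.3960790000856
L [0.4342059  0.12246761] 715.0 727.9843146651983
M [ 0.43914638 -0.01198283] 313.0 276.6352946739644
M [ 0.44024595 -0.01100616] 610.0 629.1372559275478
R [ 0.43343518 -0.12731861] 324.0 284.13725542090833
R [ 0.43475004 -0.12601241] 553.0 570.72156951949
dish [0.52777365 0.14121001] 359.0 359.3686280846596
dish [0.53007255 0.14220331] 502.0 571.0941185262054
tape [0.51833816 0.01320884] 403.0 353.8549027200788
tape [0.5201438  0.01474678] 466.0 480.02745165489614
vial [ 0.52964745 -0.13760986] 70.0 73.19607872702181
vial [ 0.5312488  -0.13696967] 164.0 181.27843190543354
postL (267.4725, 208.41) [0.61595838 0.20934141 0.033     ]
postR (320.5975, 211.2225) [0.60420008 0.05554637 0.033     ]
fBL (271.2225, 184.035) [0.6941333  0.20012216 0.016     ]
fBR (320.91, 186.2225) [0.68431594 0.05281407 0.016     ]
pBL (360.285, 181.535) [ 0.69625544 -0.06489439  0.016     ]
pBR (409.66, 178.7225) [ 0.70171608 -0.21284363  0.016     ]
pFL (362.16, 208.0975) [ 0.61487342 -0.06730895  0.016     ]
pFR (410.91, 206.2225) [ 0.61730474 -0.21166975  0.016     ]
postL [0.61279146 0.21346652 0.033     ]
postR [0.60230674 0.05876391 0.033     ]
fBL [0.69329767 0.20023918 0.016     ]
fBR [0.68282635 0.05947066 0.016     ]
pBL [ 0.69627421 -0.06327899  0.016     ]
pBR [ 0.6993259 -0.2047927  0.016    ]
pFL [ 0.61963645 -0.06679257  0.016     ]
pFR [ 0.62052979 -0.21073639  0.016     ]
```

Run:
```python
from h import *
import pickle
s,t=pickle.load(open("c0.pkl","rb"))
crop(t["pixels"],205,215,255,280,10,"pics/t_r.png")
crop(s["pixels"],160,240,240,345,6,"pics/s_r.png")
```

```text
(no output)
```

View pics/t_r.png

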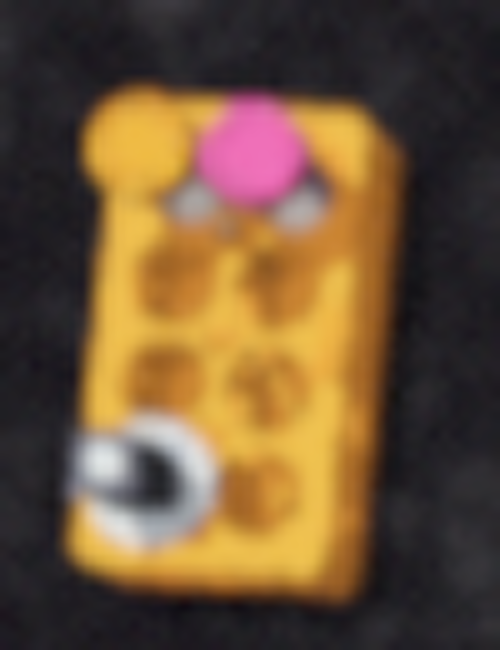

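View pics/s_r.png

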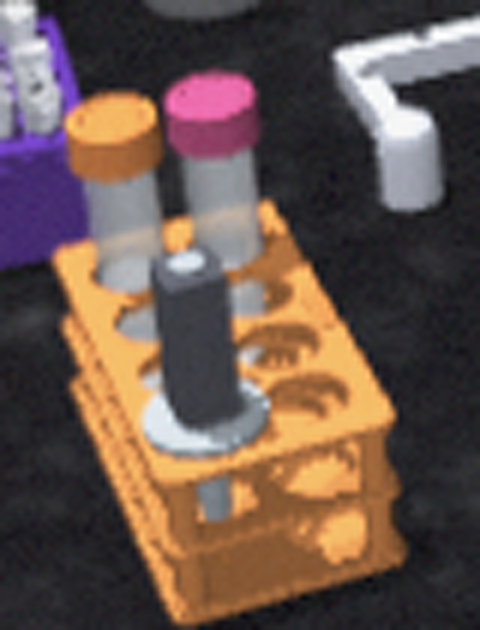

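Run:
```python
from h import *
import pickle
s,t=pickle.load(open("c0.pkl","rb"))
f=lambda u,v:(u/10+205-.45,v/10+215-.45)
g=lambda u,v:(u/6+160-.42,v/6+240-.42)
print("collar",back(t,f(148,480),.056)[0],back(s,g(207,412),.056)[0])
print("handle top",back(t,f(100,465),.106)[0],back(s,g(187,262),.106)[0])
for p in [(262,492),(165,375),(270,388),(175,280),(282,285)]: print(back(t,f(*p),.05)[0])
for p in [(308,397),(278,347)]: print(back(s,g(*p),.052)[0])
print("corners",[back(t,f(*p),.052)[0,:2] for p in [(68,560),(322,585),(368,105)]],[back(s,g(*p),.052)[0,:2] for p in [(163,478),(397,418),(272,203),(53,258)]])
```

```text
collar [0.45887257 0.33998349 0.056     ] [0.45855044 0.34114416 0.056     ]
handle top [0.45727173 0.34131332 0.106     ] [0.46067536 0.34094644 0.106     ]
[0.4554352  0.30968778 0.05      ]
[0.48903866 0.33716409 0.05      ]
[0.48465486 0.30785941 0.05      ]
[0.51594759 0.33483558 0.05      ]
[0.51381588 0.30488449 0.05      ]
[0.45581675 0.31209314 0.052     ]
[0.48376686 0.31027059 0.052     ]
corners [array([0.43758527, 0.36253713]), array([0.42886141, 0.29235428]), array([0.56455503, 0.28089752])] [array([0.44097691, 0.36083142]), array([0.43321673, 0.29413246]), array([0.55938487, 0.28257781]), array([0.5641518 , 0.35212136])]
```

```bash
cat >> h.py <<'E'
def go(xyz,yaw,o):
    """shift and rotvec in the tool's axes from the measured pose to TCP xyz, tool down, yaw deg"""
    A=R.from_euler('xyz',o["tool_rot"],degrees=True); B=R.from_euler('xyz',[180,0,yaw],degrees=True)
    d=A.inv().apply(np.array(xyz)-o["tool_pos"]); w=(A.inv()*B).as_rotvec()
    print("shift",d.round(4).tolist(),"len",round(float(np.linalg.norm(d)),4),"turn",w.round(4).tolist())
E
cat > g.py <<'E'
import sys
from cell import env
from h import *
o=env.get_obs(); a=[float(x) for x in sys.argv[1:]]
np.set_printoptions(precision=4,suppress=True)
print(o["time_s"],o["tool_pos"],o["tool_rot"],"F",o["force"],o["grip_width"])
go(a[:3],a[3],o)
E
python3 g.py .459 .3405 .2 94
```

```text
0.25 [0.2831 0.5848 0.2221] [179.9964   0.049   64.1736] F [ 0.5834 -0.1941  0.6413] 0.0872229935637278
shift [-0.1433, 0.2648, 0.0222] len 0.3019 turn [-0.0002, 0.0009, -0.5206]
```

>>> send_rows:
  steps:
    - [[-0.019,0.035,0.003],[0,0,-0.11],0.087]
    - [[-0.038,0.07,0.006],[0,0,-0.22],0.087]
    - [[-0.057,0.105,0.009],[0,0,-0.33],0.087]
    - [[-0.076,0.14,0.012],[0,0,-0.44],0.087]
    - [[-0.095,0.175,0.015],[0,0,-0.52],0.087]

```text
time_s: 0.67
tool_pos: [0.4001, 0.4216, 0.2075]
tool_rot: [180.0, -0.0, 94.3]
force: [1.2, 0.6, -0.4]
grip_width: 0.0871
```

```bash
python3 g.py .459 .3405 .2 94
```

```text
0.6667 [0.4001 0.4216 0.2075] [179.9861  -0.0068  94.2876] F [ 1.161   0.6442 -0.3568] 0.08706420997693222
shift [-0.0853, 0.0527, 0.0075] len 0.1005 turn [0.0002, -0.0001, 0.005]
```

>>> send_rows:
  steps:
    - [[-0.028,0.018,0.003],[0,0,0.005],0.087]
    - [[-0.057,0.035,0.006],[0,0,0.005],0.087]
    - [[-0.085,0.053,0.0075],[0,0,0.005],0.087]
    - [[-0.085,0.053,0.0075],[0,0,0.005],0.087]
    - [[-0.085,0.053,0.0075],[0,0,0.005],0.087]

```text
time_s: 1.08
tool_pos: [0.4598, 0.3396, 0.2]
tool_rot: [180.0, 0.0, 93.4]
force: [-1.3, 0.8, 0.1]
grip_width: 0.0871
```

```bash
cat > pic.py <<'E'
import sys,pickle,cv2
from cell import env
n=sys.argv[1]; out=sys.argv[2]
c=env.read_camera(n); pickle.dump(c,open(out+".pkl","wb")); cv2.imwrite("pics/"+out+".png",c["pixels"][:,:,::-1])
E
python3 pic.py wrist w1;python3 g.py .459 .3405 .2 94
```

```text
1.1333 [0.4583 0.3418 0.2001] [-179.9838   -0.027    93.5755] F [-1.1121  1.1764  0.4701] 0.08708516209818853
shift [-0.0013, 0.0006, 0.0001] len 0.0014 turn [-0.0003, -0.0005, -0.0074]
```

View pics/w1.png

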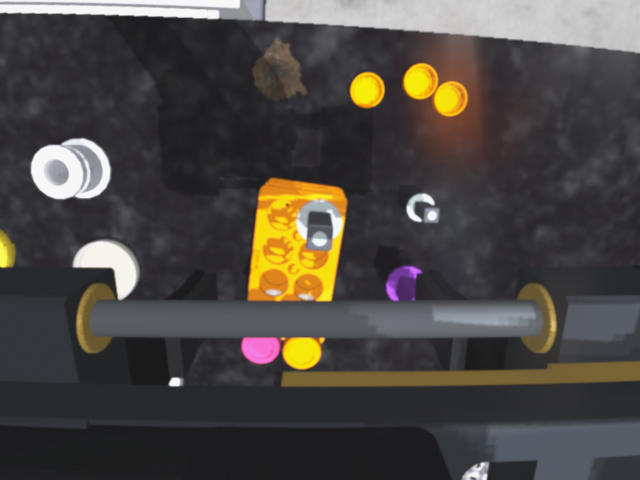

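Run:
```python
from h import *
import pickle
c=pickle.load(open("w1.pkl","rb"))
crop(c["pixels"],235,170,365,310,4.6,"pics/w1c.png")
```

```text
(no output)
```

View pics/w1c.png

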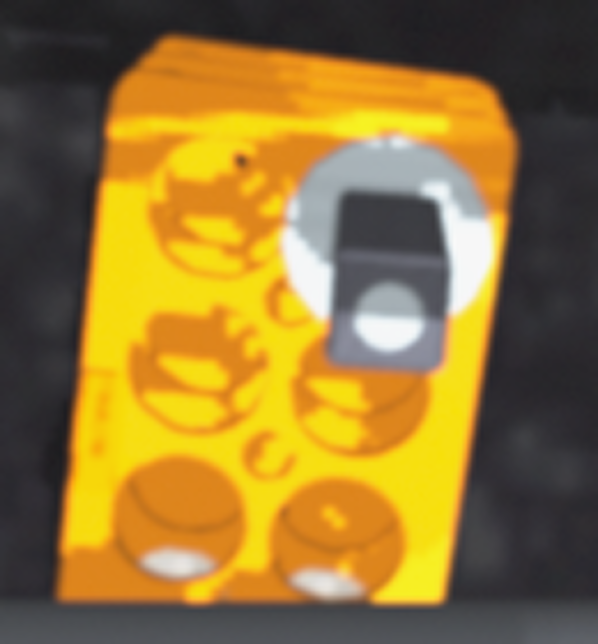

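Run:
```python
from h import *
import pickle
c=pickle.load(open("w1.pkl","rb"))
f=lambda u,v:(u/4.6+235-.4,v/4.6+170-.4)
P=back(c,[f(*p) for p in [(331,254),(450,261),(444,373),(327,363)]],.106)
print(P.round(4),P.mean(0))
for i in range(4):
    d=P[(i+1)%4]-P[i]; print(np.linalg.norm(d),np.degrees(np.arctan2(d[1],d[0])))
print("collar",back(c,f(388,234),.056))
print("holes",[back(c,f(*p),.052)[0].round(4) for p in [(222,208),(200,368),(362,393),(180,520),(338,540)]])
```

```text
[[0.4506 0.3331 0.106 ]
 [0.4506 0.3503 0.106 ]
 [0.4675 0.3506 0.106 ]
 [0.467  0.3334 0.106 ]] [0.45890096 0.34184009 0.106     ]
0.017198190958390445 89.91711742306099
0.01686384200494756 0.9728082596592782
0.017212130655182494 -91.7212626774872
0.01637168250216707 -179.0196153481009
collar [[0.45789516 0.34214678 0.056     ]]
holes [array([0.4558, 0.3132, 0.052 ]), array([0.485 , 0.3104, 0.052 ]), array([0.4879, 0.3394, 0.052 ]), array([0.5139, 0.3078, 0.052 ]), array([0.5161, 0.3366, 0.052 ])]
```

```bash
python3 g.py .459 .3415 .064 90
```

```text
1.1333 [0.4583 0.3418 0.2001] [-179.9838   -0.027    93.5755] F [-1.1121  1.1764  0.4701] 0.08708516209818853
shift [-0.0004, 0.0007, 0.1361] len 0.1361 turn [-0.0003, -0.0005, 0.0624]
```

>>> send_rows:
  steps:
    - [[0,0.001,0.028],[0,0,0.062],0.087]
    - [[0,0.001,0.056],[0,0,0.062],0.087]
    - [[0,0.001,0.085],[0,0,0.062],0.087]
    - [[0,0.001,0.112],[0,0,0.062],0.087]
    - [[0,0.001,0.136],[0,0,0.062],0.07]

```text
time_s: 1.55
tool_pos: [0.4572, 0.344, 0.0624]
tool_rot: [-179.9, -0.0, 90.3]
force: [-0.8, 0.2, 0.4]
grip_width: 0.0848
```

>>> send_rows:
  steps:
    - [[0,0,0],[0,0,0],0.05]
    - [[0,0,0],[0,0,0],0.03]
    - [[0,0,0],[0,0,0],0.015]
    - [[0,0,0],[0,0,0],0.01]
    - [[0,0,0],[0,0,0],0.01]
  grip_force: 35

```text
time_s: 1.97
tool_pos: [0.4601, 0.3435, 0.0661]
tool_rot: [179.8, -0.1, 90.2]
force: [0.8, 0.1, -0.1]
grip_width: 0.055
```

```bash
python3 g.py .459 .3415 .064 90
```

```text
1.9667 [0.4601 0.3435 0.0661] [179.8449  -0.1354  90.1516] F [ 0.7997  0.1456 -0.0581] 0.054979470580842835
shift [-0.002, -0.0011, 0.0021] len 0.0031 turn [0.0027, -0.0024, 0.0026]
```

>>> send_rows:
  steps:
    - [[-0.001,-0.001,0.001],[0,0,0],0.01]
    - [[-0.001,-0.001,0.001],[0,0,0],0.01]
    - [[-0.001,-0.001,0.001],[0,0,0],0.01]
    - [[-0.001,-0.001,0.001],[0,0,0],0.01]
    - [[-0.001,-0.001,0.001],[0,0,0],0.01]

```text
time_s: 2.38
tool_pos: [0.4582, 0.3413, 0.0632]
tool_rot: [180.0, -0.0, 90.1]
force: [-0.3, -0.6, 0.2]
grip_width: 0.0215
```

>>> send_rows:
  steps:
    - [[0,0,0],[0,0,0],0.01]
    - [[0,0,0],[0,0,0],0.01]
    - [[0,0,0],[0,0,0],0.01]
    - [[0,0,0],[0,0,0],0.01]
    - [[0,0,0],[0,0,0],0.01]

```text
time_s: 2.8
tool_pos: [0.4581, 0.3413, 0.0631]
tool_rot: [180.0, -0.0, 90.1]
force: [-0.2, -0.2, 1.7]
grip_width: 0.0176
```

```bash
python3 g.py .459 .3415 .064 90; python3 pic.py scene s1
```

```text
2.8 [0.4581 0.3413 0.0631] [179.9948  -0.0016  90.1301] F [-0.2138 -0.2382  1.7191] 0.01757701589690679
shift [0.0002, 0.0009, -0.0009] len 0.0012 turn [0.0001, -0.0, 0.0023]
```

View pics/s1.png

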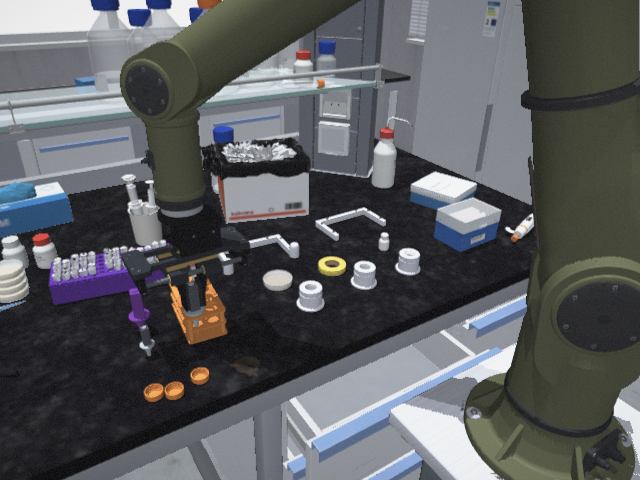

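>>> send_rows:
  steps:
    - [[0,0,-0.03],[0,0,0],0.01]
    - [[0,0,-0.06],[0,0,0],0.01]
    - [[-0.03,0,-0.06],[0,0,0],0.01]
    - [[-0.07,-0.003,-0.06],[0,0,0],0.01]
    - [[-0.11,-0.006,-0.06],[0,0,0],0.01]

```text
time_s: 3.27
tool_pos: [0.4522, 0.2309, 0.1233]
tool_rot: [180.0, -0.0, 90.3]
force: [1.0, -1.5, -1.3]
grip_width: 0.0177
```

>>> send_rows:
  steps:
    - [[-0.04,-0.002,0],[0,0,0],0.01]
    - [[-0.08,-0.004,0],[0,0,0],0.01]
    - [[-0.12,-0.006,0],[0,0,0],0.01]
    - [[-0.16,-0.008,0],[0,0,0],0.01]
    - [[-0.195,-0.01,0],[0,0,0],0.01]

```text
time_s: 3.68
tool_pos: [0.442, 0.0335, 0.1229]
tool_rot: [-180.0, 0.0, 90.1]
force: [0.7, -0.3, -0.3]
grip_width: 0.0176
```

```bash
python3 g.py .4395 -.0115 .12 90; python3 pic.py wrist w2;python3 pic.py scene s2
```

```text
3.6833 [0.442  0.0335 0.1229] [-179.9961    0.0024   90.0603] F [ 0.6916 -0.2829 -0.2708] 0.017607807283777244
shift [-0.045, -0.0026, 0.0029] len 0.0452 turn [-0.0001, 0.0, 0.0011]
```

View pics/w2.png

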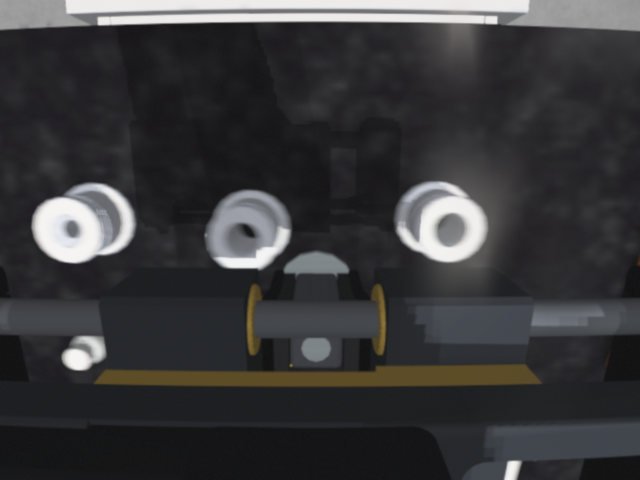

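View pics/s2.png

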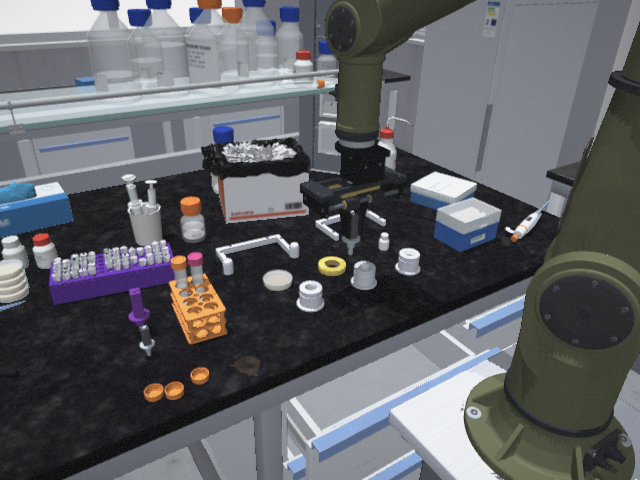

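Run:
```python
from h import *
import pickle
c=pickle.load(open("w2.pkl","rb"));s=pickle.load(open("s2.pkl","rb"))
crop(c["pixels"],20,170,300,290,2.8,"pics/w2c.png")
crop(c["pixels"],390,170,500,280,5,"pics/w2d.png")
crop(s["pixels"],310,190,400,300,5,"pics/s2c.png")
print(proj(s,[[.442,.0335,.078]]))
```

```text
[[346.94764844 254.80213445]]
```

View pics/w2c.png

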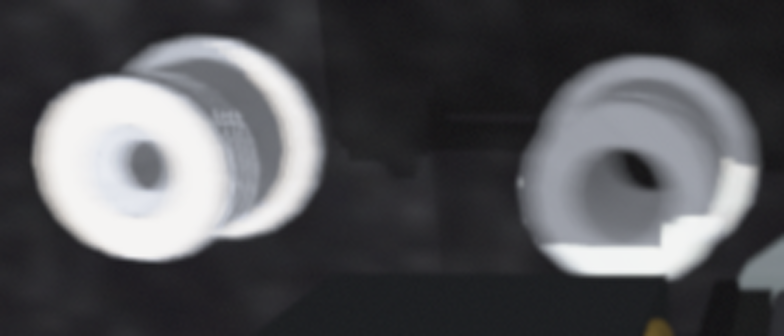

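View pics/w2d.png

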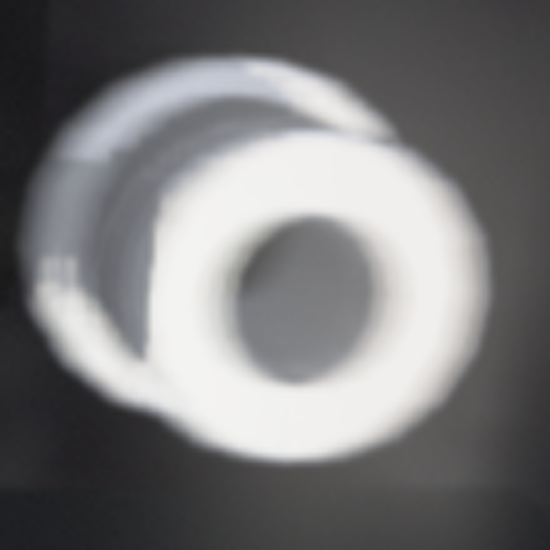

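View pics/s2c.png

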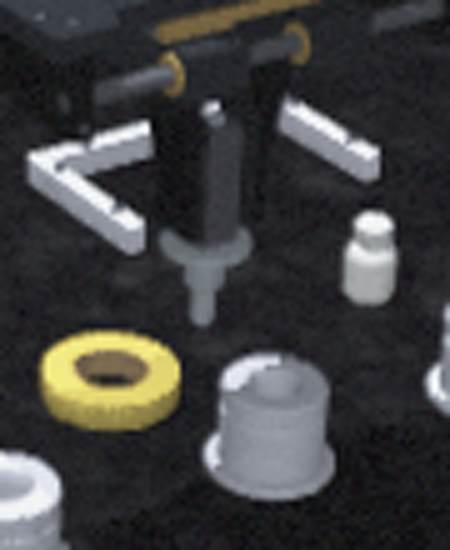

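Run:
```python
from h import *
import pickle
c=pickle.load(open("w2.pkl","rb"));s=pickle.load(open("s2.pkl","rb"))
f=lambda u,v:(u/5+310-.4,v/5+190-.4)
print("tip",back(s,f(202,322),.0785),"collar bottom",back(s,f(205,247),.078+.036))
print("M rim",back(s,f(273,382),.04))
g=lambda u,v:(u/2.8+20-.3,v/2.8+170-.3); h=lambda u,v:(u/5+390-.4,v/5+170-.4)
print("w: R",back(c,g(133,167),.04),"M",back(c,g(617,187),.04),"L",back(c,h(320,297),.04))
print("handle top", back(c,(316,349),.128+.0),c["position"],c["rotation"])
```

```text
tip [[0.44078867 0.02705378 0.0785    ]] collar bottom [[0.43818349 0.0296195  0.114     ]]
M rim [[ 0.43931475 -0.00962271  0.04      ]]
w: R [[ 0.43289257 -0.12796135  0.04      ]] M [[ 0.43758071 -0.01478417  0.04      ]] L [[0.43250598 0.12195938 0.04      ]]
handle top [[0.46646405 0.03381683 0.128     ]] [0.37425363 0.03360402 0.28536909] [-1.44039930e+01 -2.79379477e-02  9.00597195e+01]
```

```bash
python3 g.py .439 -.0122 .1 90
```

```text
3.7833 [0.4421 0.0299 0.1229] [-179.9775    0.0909   89.5851] F [-0.4351  0.5524 -0.8136] 0.017631566118691117
shift [-0.0421, -0.0028, 0.023] len 0.048 turn [-0.0004, 0.0016, -0.0072]
```

>>> send_rows:
  steps:
    - [[-0.02,-0.001,0.005],[0,0,0],0.01]
    - [[-0.04,-0.003,0.01],[0,0,0],0.01]
    - [[-0.0485,-0.0035,0.015],[0,0,0],0.01]
    - [[-0.0485,-0.0035,0.015],[0,0,0],0.01]
    - [[-0.0485,-0.0035,0.015],[0,0,0],0.01]

```text
time_s: 4.2
tool_pos: [0.4392, -0.0115, 0.1077]
tool_rot: [-180.0, -0.0, 90.1]
force: [-0.4, 0.7, -0.7]
grip_width: 0.0177
```

```bash
python3 g.py .439 -.0122 .1 90; python3 pic.py scene s3;  python3 g.py .439 -.0122 .1 90
python3 - <<'E'
from h import *
import pickle
s=pickle.load(open("s3.pkl","rb"))
crop(s["pixels"],310,200,410,300,5,"pics/s3c.png")
E
```

```text
4.2 [ 0.4392 -0.0115  0.1077] [-179.9594   -0.0387   90.1051] F [-0.434   0.6861 -0.6953] 0.01769578875469584
shift [-0.0007, -0.0002, 0.0077] len 0.0078 turn [-0.0007, -0.0007, 0.0018]
4.25 [ 0.4395 -0.0109  0.108 ] [-179.9954   -0.0403   90.1788] F [ 0.8241 -0.3009 -1.0079] 0.017756634971816024
shift [-0.0013, -0.0005, 0.008] len 0.0081 turn [-0.0001, -0.0007, 0.0031]
```

View pics/s3c.png

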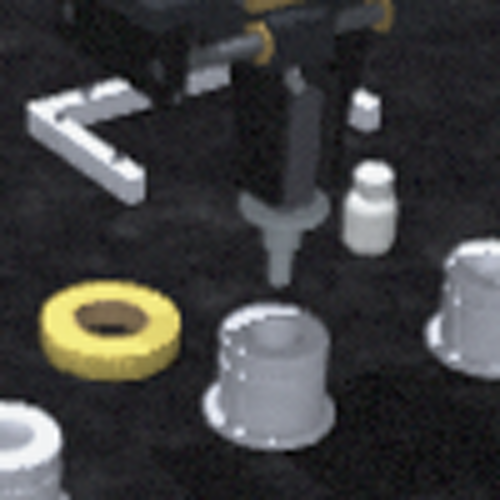

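Run:
```python
from h import *
import pickle
c=pickle.load(open("s3.pkl","rb"))
f=lambda u,v:(u/5+310-.4,v/5+200-.4)
print(back(c,f(279,283),.063),back(c,f(273,332),.04))
```

```text
[[ 0.43898088 -0.01060133  0.063     ]] [[ 0.43931475 -0.00962271  0.04      ]]
```

>>> send_rows:
  steps:
    - [[0,0,0.01],[0,0,0],0.01]
    - [[0,0,0.02],[0,0,0],0.01]
    - [[0,0,0.028],[0,0,0],0.01]
    - [[0,0,0.036],[0,0,0],0.01]
    - [[0,0,0.042],[0,0,0],0.01]

```text
time_s: 4.67
tool_pos: [0.4387, -0.0121, 0.0646]
tool_rot: [-179.9, 0.0, 90.2]
force: [0.1, 0.1, -1.6]
grip_width: 0.0177
```

>>> send_rows:
  steps:
    - [[0,0,0.005],[0,0,0],0.01]
    - [[0,0,0.009],[0,0,0],0.01]
    - [[0,0,0.012],[0,0,0],0.01]
    - [[0,0,0.0135],[0,0,0],0.01]
    - [[0,0,0.0135],[0,0,0],0.01]

```text
time_s: 5.08
tool_pos: [0.4393, -0.0123, 0.0524]
tool_rot: [-180.0, -0.0, 90.1]
force: [-0.4, 0.7, -1.1]
grip_width: 0.0176
```

```bash
python3 g.py .439 -.0122 .0525 90; python3 pic.py scene s4;  python3 - <<'E'
from h import *
import pickle
s=pickle.load(open("s4.pkl","rb"))
crop(s["pixels"],310,200,410,300,5,"pics/s4c.png")
E
```

```text
5.0833 [ 0.4393 -0.0123  0.0524] [-179.992    -0.0003   90.1241] F [-0.3702  0.749  -1.0618] 0.0176211234457937
shift [0.0001, -0.0003, -0.0001] len 0.0004 turn [-0.0001, -0.0, 0.0022]
```

View pics/s4c.png

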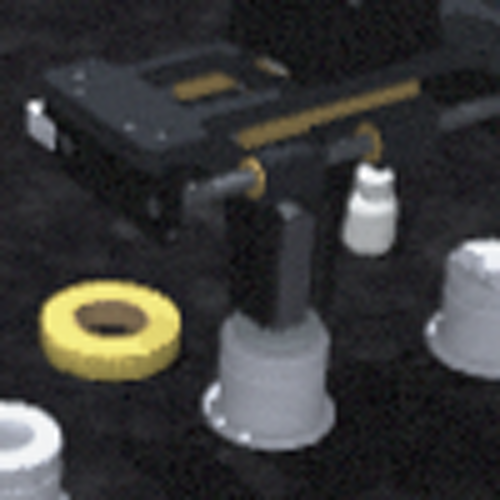

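>>> send_rows:
  steps:
    - [[-0.007,0.007,0],[0,0,0],0.01]
    - [[-0.017,0.018,0],[0,0,0],0.01]
    - [[-0.029,0.03,0],[0,0,0],0.01]
    - [[-0.041,0.043,0],[0,0,0],0.01]
    - [[-0.053,0.055,0],[0,0,0],0.01]

```text
time_s: 5.55
tool_pos: [0.4957, -0.0661, 0.0528]
tool_rot: [180.0, -0.0, 90.1]
force: [-0.9, 1.5, -1.9]
grip_width: 0.0178
```

>>> send_rows:
  steps:
    - [[-0.009,0.013,0],[0,0,0],0.01]
    - [[-0.014,0.028,0],[0,0,0],0.01]
    - [[-0.018,0.043,0],[0,0,0],0.01]
    - [[-0.022,0.057,0],[0,0,0],0.01]
    - [[-0.03,0.07,0],[0,0,0],0.01]

```text
time_s: 5.97
tool_pos: [0.5657, -0.0947, 0.0526]
tool_rot: [-180.0, -0.0, 90.2]
force: [-0.1, 2.1, -0.0]
grip_width: 0.0183
```

```bash
python3 g.py .60 -.14 .0525 90; python3 pic.py scene s5;  python3 - <<'E'
from h import *
import pickle
s=pickle.load(open("s5.pkl","rb"))
crop(s["pixels"],300,180,440,290,5,"pics/s5c.png")
E
```

```text
5.9667 [ 0.5657 -0.0947  0.0526] [-179.9837   -0.0412   90.1997] F [-0.1092  2.145  -0.0439] 0.01827979472020591
shift [-0.0454, 0.0342, 0.0] len 0.0568 turn [-0.0003, -0.0007, 0.0035]
```

View pics/s5c.png

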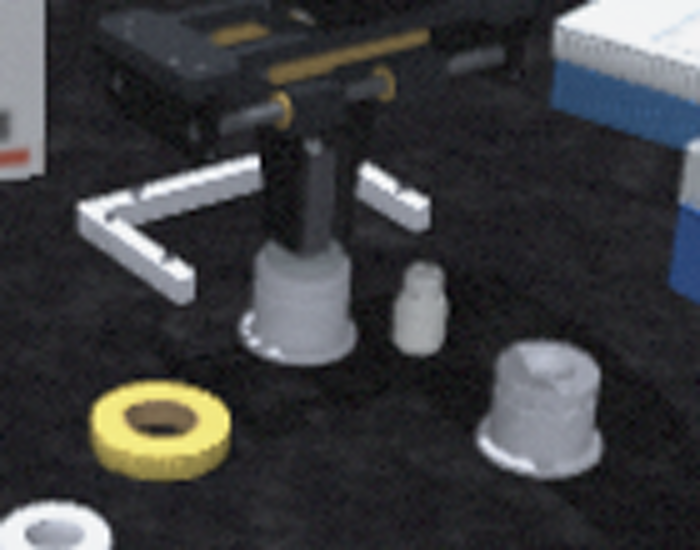

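>>> send_rows:
  steps:
    - [[-0.009,0.01,0],[0,0,0],0.01]
    - [[-0.02,0.02,0],[0,0,0],0.01]
    - [[-0.031,0.03,0],[0,0,0],0.01]
    - [[-0.042,0.039,0],[0,0,0],0.01]
    - [[-0.053,0.047,0],[0,0,0],0.01]

```text
time_s: 6.43
tool_pos: [0.6122, -0.1485, 0.0525]
tool_rot: [-180.0, -0.0, 90.2]
force: [-0.8, 0.4, -0.7]
grip_width: 0.0178
```

>>> send_rows:
  steps:
    - [[-0.007,0.011,0],[0,0,0],0.01]
    - [[-0.014,0.022,0],[0,0,0],0.01]
    - [[-0.02,0.033,0],[0,0,0],0.01]
    - [[-0.024,0.042,0],[0,0,0],0.01]
    - [[-0.024,0.044,0],[0,0,0],0.01]

```text
time_s: 6.85
tool_pos: [0.6567, -0.1736, 0.0525]
tool_rot: [180.0, 0.1, 90.1]
force: [-1.0, -0.2, -1.5]
grip_width: 0.0179
```

```bash
python3 g.py .655 -.172 .0525 90; python3 pic.py scene s6; python3 pic.py top t6
python3 - <<'E'
from h import *
import pickle
s=pickle.load(open("s6.pkl","rb"));t=pickle.load(open("t6.pkl","rb"))
crop(s["pixels"],300,170,440,280,5,"pics/s6c.png")
crop(t["pixels"],260,160,430,290,4.5,"pics/t6c.png")
E
```

```text
6.85 [ 0.6567 -0.1736  0.0525] [179.9615   0.0921  90.0833] F [-0.9529 -0.2303 -1.4837] 0.01788317396929157
shift [0.0016, -0.0017, 0.0] len 0.0023 turn [0.0007, 0.0016, 0.0015]
```

View pics/s6c.png

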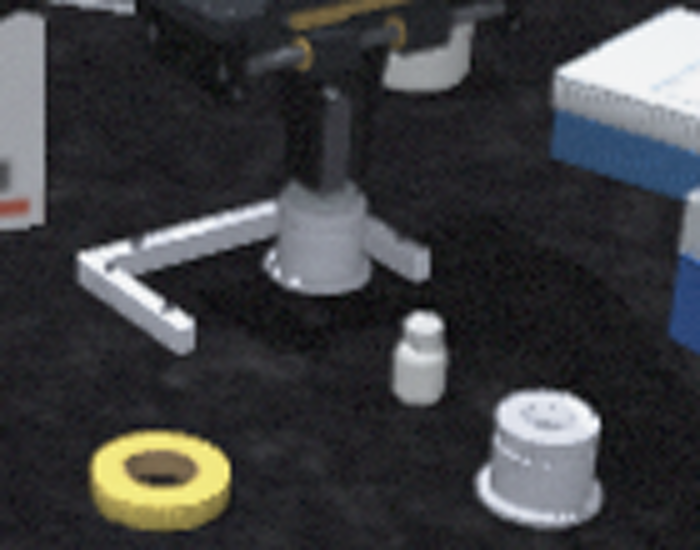

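View pics/t6c.png

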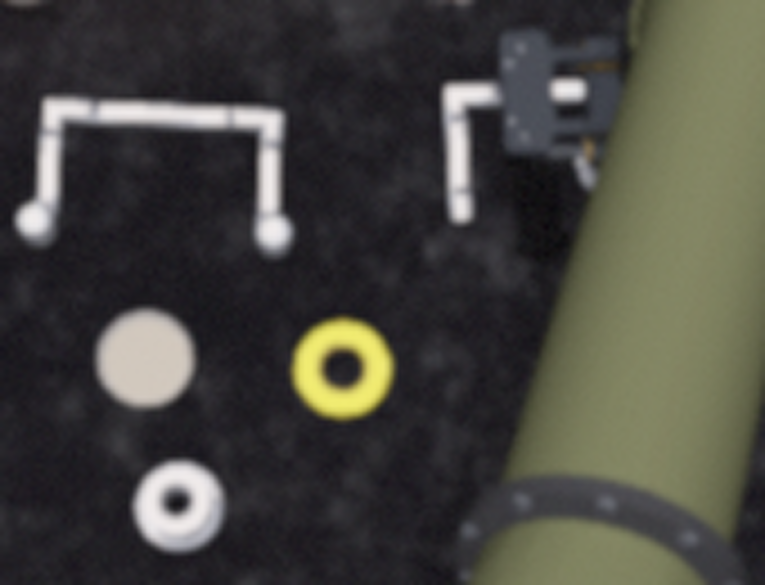

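>>> send_rows:
  steps:
    - [[0.001,0,-0.008],[0,0,0],0.01]
    - [[0.001,0,-0.022],[0,0,0],0.01]
    - [[0.001,0,-0.042],[0,0,0],0.01]
    - [[0.001,0,-0.062],[0,0,0],0.01]
    - [[0.002,-0.001,-0.075],[0,0,0],0.01]

```text
time_s: 7.37
tool_pos: [0.6559, -0.1701, 0.1316]
tool_rot: [179.7, 0.0, 90.1]
force: [-0.3, 0.1, -0.1]
grip_width: 0.0181
```

>>> send_rows:
  steps:
    - [[0.02,-0.015,0],[0,0,0],0.01]
    - [[0.05,-0.038,0],[0,0,0],0.01]
    - [[0.08,-0.061,0],[0,0,0],0.01]
    - [[0.11,-0.084,0],[0,0,0],0.01]
    - [[0.14,-0.107,0],[0,0,0],0.01]

```text
time_s: 7.78
tool_pos: [0.5462, -0.0286, 0.1286]
tool_rot: [179.9, -0.0, 90.1]
force: [-0.2, 0.4, -0.9]
grip_width: 0.0181
```

```bash
python3 g.py .433 .122 .108 90; python3 pic.py scene s7
python3 - <<'E'
from h import *
import pickle
s=pickle.load(open("s7.pkl","rb"))
crop(s["pixels"],300,170,440,280,5,"pics/s7c.png")
E
```

```text
7.7833 [ 0.5462 -0.0286  0.1286] [179.9198  -0.0365  90.1268] F [-0.1508  0.3929 -0.898 ] 0.018128737162568614
shift [0.1509, -0.1129, 0.0205] len 0.1895 turn [0.0014, -0.0006, 0.0022]
```

View pics/s7c.png

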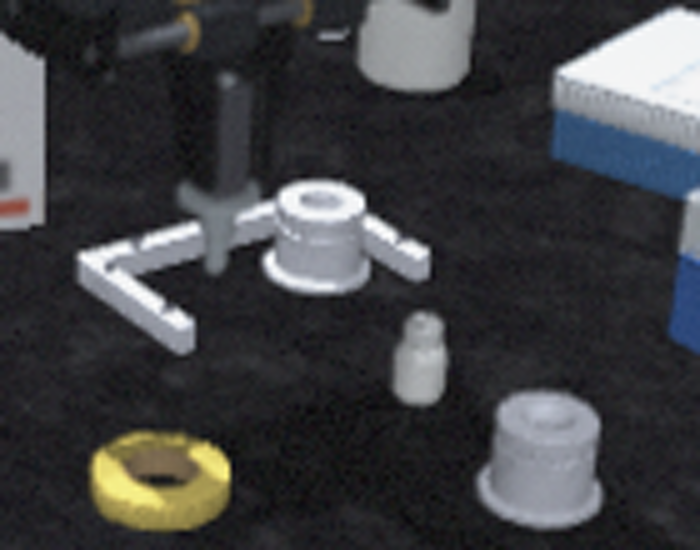

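Sleeve M stands in the bay, at (320,240) of the crop. Next, sleeve L.

>>> send_rows:
  steps:
    - [[0.03,-0.022,0],[0,0,0],0.01]
    - [[0.06,-0.045,0],[0,0,0],0.01]
    - [[0.09,-0.068,0],[0,0,0],0.01]
    - [[0.12,-0.09,0.004],[0,0,0],0.01]
    - [[0.14,-0.105,0.01],[0,0,0],0.01]

```text
time_s: 8.25
tool_pos: [0.4405, 0.1129, 0.119]
tool_rot: [179.9, -0.1, 90.3]
force: [0.7, -0.5, -1.7]
grip_width: 0.018
```

>>> send_rows:
  steps:
    - [[0.009,-0.006,0.005],[0,0,0],0.01]
    - [[0.0105,-0.0075,0.009],[0,0,0],0.01]
    - [[0.0105,-0.0075,0.0105],[0,0,0],0.01]
    - [[0.0105,-0.0075,0.0105],[0,0,0],0.01]
    - [[0.0105,-0.0075,0.0105],[0,0,0],0.01]

```text
time_s: 8.67
tool_pos: [0.4357, 0.1186, 0.1073]
tool_rot: [180.0, 0.0, 90.0]
force: [0.2, -1.2, -1.0]
grip_width: 0.0178
```

```bash
python3 g.py .433 .122 .108 90; python3 pic.py scene s8; python3 g.py .433 .122 .108 90;python3 - <<'E'
from h import *
import pickle
s=pickle.load(open("s8.pkl","rb"))
crop(s["pixels"],250,215,350,325,5,"pics/s8c.png")
E
```

```text
8.6667 [0.4357 0.1186 0.1073] [179.9612   0.0212  89.9615] F [ 0.1654 -1.1928 -0.9717] 0.017760323463366194
shift [0.0034, -0.0027, -0.0007] len 0.0044 turn [0.0007, 0.0004, -0.0007]
8.7167 [0.4357 0.1188 0.1073] [179.9629   0.0138  89.9681] F [ 0.0028  1.3093 -1.2465] 0.01774800479539926
shift [0.0032, -0.0027, -0.0007] len 0.0042 turn [0.0006, 0.0002, -0.0006]
```

View pics/s8c.png

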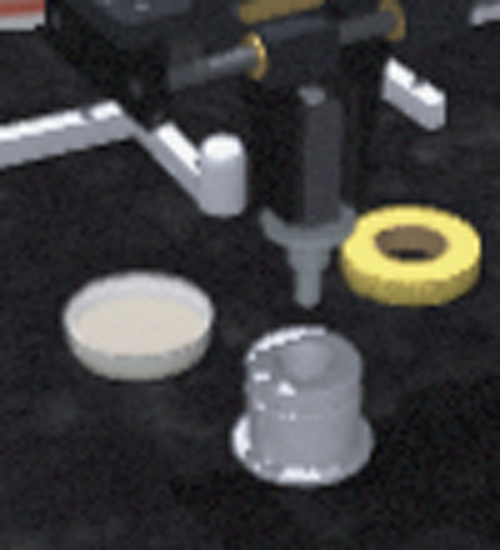

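Run:
```python
from h import *
import pickle
c=pickle.load(open("s8.pkl","rb"))
f=lambda u,v:(u/5+250-.4,v/5+215-.4)
print(back(c,f(306,302),.0625),back(c,f(303,362),.04))
```

```text
[[0.43671546 0.11975475 0.0625    ]] [[0.43129015 0.12414808 0.04      ]]
```

>>> send_rows:
  steps:
    - [[0.0035,-0.0035,0],[0,0,0],0.01]
    - [[0.0035,-0.0035,0.009],[0,0,0],0.01]
    - [[0.0035,-0.0035,0.02],[0,0,0],0.01]
    - [[0.0035,-0.0035,0.031],[0,0,0],0.01]
    - [[0.0035,-0.0035,0.041],[0,0,0],0.01]

```text
time_s: 9.13
tool_pos: [0.4304, 0.1233, 0.0643]
tool_rot: [-179.9, 0.0, 90.1]
force: [-0.5, -0.5, -0.1]
grip_width: 0.0175
```

>>> send_rows:
  steps:
    - [[0,0,0.005],[0,0,0],0.01]
    - [[0,0,0.009],[0,0,0],0.01]
    - [[0,0,0.012],[0,0,0],0.01]
    - [[0,0,0.0138],[0,0,0],0.01]
    - [[0,0,0.0138],[0,0,0],0.01]

```text
time_s: 9.55
tool_pos: [0.431, 0.1237, 0.052]
tool_rot: [-180.0, 0.0, 90.1]
force: [0.3, -1.4, -1.8]
grip_width: 0.018
```

```bash
python3 g.py .44 -.01 .0525 90; python3 pic.py scene s9
python3 - <<'E'
from h import *
import pickle
s=pickle.load(open("s9.pkl","rb"))
crop(s["pixels"],250,215,350,325,5,"pics/s9c.png")
E
```

```text
9.55 [0.431  0.1237 0.052 ] [-179.9821    0.0063   90.1294] F [ 0.2833 -1.3746 -1.7795] 0.017986768759434908
shift [-0.1337, 0.0087, -0.0005] len 0.134 turn [-0.0003, 0.0001, 0.0023]
```

View pics/s9c.png

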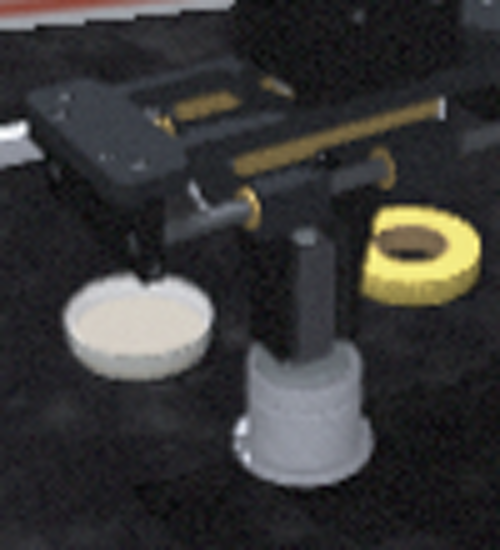

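>>> send_rows:
  steps:
    - [[-0.009,0.001,0],[0,0,0],0.01]
    - [[-0.022,0.002,-0.0005],[0,0,0],0.01]
    - [[-0.037,0.003,-0.0005],[0,0,0],0.01]
    - [[-0.053,0.004,-0.0005],[0,0,0],0.01]
    - [[-0.069,0.005,-0.0005],[0,0,0],0.01]

```text
time_s: 10.02
tool_pos: [0.4367, 0.0538, 0.0533]
tool_rot: [179.9, -0.0, 90.1]
force: [-0.0, 0.5, -1.1]
grip_width: 0.0178
```

>>> send_rows:
  steps:
    - [[-0.016,0.001,0],[0,0,0],0.01]
    - [[-0.032,0.002,0],[0,0,0],0.01]
    - [[-0.047,0.004,0],[0,0,0],0.01]
    - [[-0.061,0.007,0],[0,0,0],0.01]
    - [[-0.073,0.013,0],[0,0,0],0.01]

```text
time_s: 10.43
tool_pos: [0.449, -0.0196, 0.0531]
tool_rot: [-180.0, -0.0, 90.1]
force: [0.3, 1.3, -0.6]
grip_width: 0.0176
```

```bash
python3 g.py .5 -.07 .0525 90
```

```text
10.4333 [ 0.449  -0.0196  0.0531] [-179.9976   -0.0402   90.0737] F [ 0.3228  1.3374 -0.5953] 0.017611247903712574
shift [-0.0504, 0.051, 0.0006] len 0.0717 turn [-0.0, -0.0007, 0.0013]
```

>>> send_rows:
  steps:
    - [[-0.01,0.01,0],[0,0,0],0.01]
    - [[-0.02,0.02,0],[0,0,0],0.01]
    - [[-0.03,0.03,0],[0,0,0],0.01]
    - [[-0.04,0.04,0],[0,0,0],0.01]
    - [[-0.05,0.051,0],[0,0,0],0.01]

```text
time_s: 10.85
tool_pos: [0.5005, -0.0691, 0.0531]
tool_rot: [-180.0, -0.0, 90.1]
force: [-0.9, 1.3, -0.5]
grip_width: 0.0177
```

>>> send_rows:
  steps:
    - [[-0.008,0.013,0],[0,0,0],0.01]
    - [[-0.013,0.027,0],[0,0,0],0.01]
    - [[-0.018,0.041,0],[0,0,0],0.01]
    - [[-0.025,0.055,0],[0,0,0],0.01]
    - [[-0.033,0.067,0],[0,0,0],0.01]

```text
time_s: 11.27
tool_pos: [0.5682, -0.1014, 0.053]
tool_rot: [-180.0, -0.0, 90.2]
force: [-0.6, -0.0, -0.6]
grip_width: 0.0179
```

```bash
python3 g.py .655 -.107 .0525 90;  python3 pic.py scene s10
python3 - <<'E'
from h import *
import pickle
s=pickle.load(open("s10.pkl","rb"))
crop(s["pixels"],300,170,440,280,5,"pics/s10c.png")
E
```

```text
11.2667 [ 0.5682 -0.1014  0.053 ] [-179.9956   -0.0204   90.1653] F [-0.5891 -0.0474 -0.5897] 0.01786712103474683
shift [-0.0058, 0.0868, 0.0005] len 0.087 turn [-0.0001, -0.0004, 0.0029]
```

View pics/s10c.png

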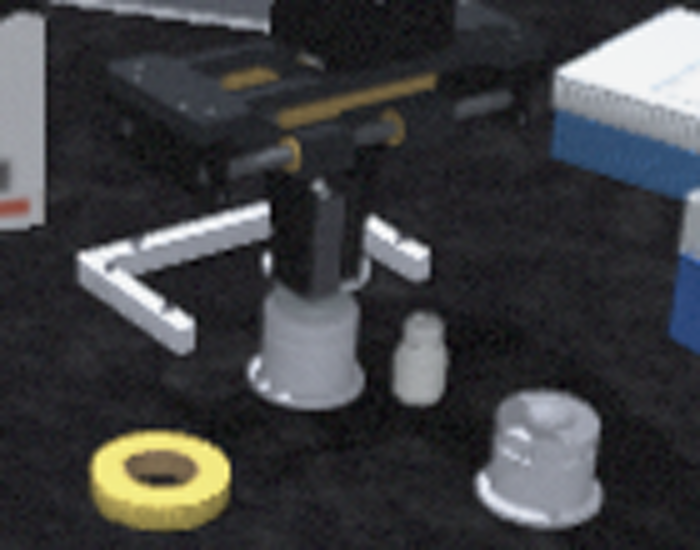

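>>> send_rows:
  steps:
    - [[-0.004,0.012,0],[0,0,0],0.01]
    - [[-0.006,0.026,0],[0,0,0],0.01]
    - [[-0.006,0.04,0],[0,0,0],0.01]
    - [[-0.006,0.054,0],[0,0,0],0.01]
    - [[-0.006,0.067,0],[0,0,0],0.01]

```text
time_s: 11.73
tool_pos: [0.6345, -0.1075, 0.0528]
tool_rot: [-179.9, 0.0, 90.1]
force: [-1.2, -0.2, -0.2]
grip_width: 0.0177
```

>>> send_rows:
  steps:
    - [[0,0.01,0],[0,0,0],0.01]
    - [[0,0.017,0],[0,0,0],0.01]
    - [[0,0.019,0],[0,0,0],0.01]
    - [[0,0.019,0],[0,0,0],0.01]
    - [[0,0.019,0],[0,0,0],0.01]

```text
time_s: 12.15
tool_pos: [0.6532, -0.1071, 0.0528]
tool_rot: [-180.0, 0.0, 90.1]
force: [-0.1, -0.1, -0.7]
grip_width: 0.0177
```

```bash
python3 g.py .655 -.107 .0525 90;  python3 pic.py scene s11
python3 - <<'E'
from h import *
import pickle
s=pickle.load(open("s11.pkl","rb"))
crop(s["pixels"],300,170,440,280,5,"pics/s11c.png")
E
```

```text
12.15 [ 0.6532 -0.1071  0.0528] [-179.9985    0.0003   90.1118] F [-0.0919 -0.1034 -0.7104] 0.01772243345479179
shift [0.0001, 0.0018, 0.0003] len 0.0018 turn [-0.0, 0.0, 0.002]
```

View pics/s11c.png

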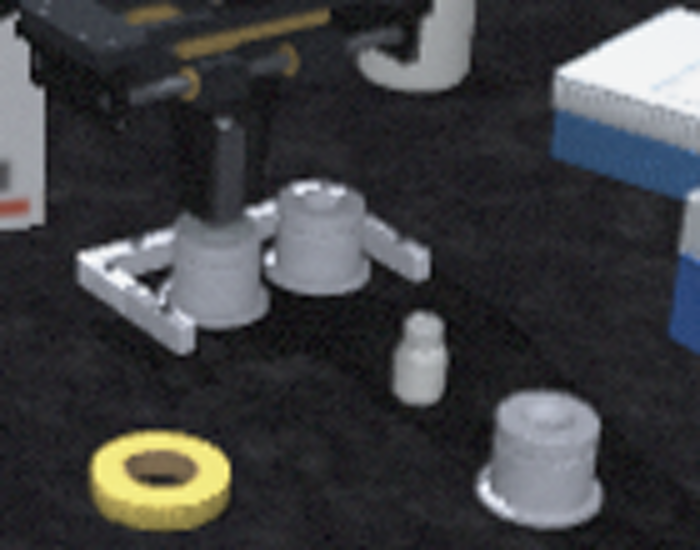

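>>> send_rows:
  steps:
    - [[0,0,-0.008],[0,0,0],0.01]
    - [[0,0,-0.022],[0,0,0],0.01]
    - [[0,0,-0.042],[0,0,0],0.01]
    - [[0,0,-0.062],[0,0,0],0.01]
    - [[0,-0.005,-0.075],[0,0,0],0.01]

```text
time_s: 12.62
tool_pos: [0.6504, -0.1071, 0.1316]
tool_rot: [179.7, 0.0, 90.1]
force: [0.3, 0.4, -0.2]
grip_width: 0.0179
```

>>> send_rows:
  steps:
    - [[-0.004,-0.03,0],[0,0,0],0.01]
    - [[-0.008,-0.07,0],[0,0,0],0.01]
    - [[-0.012,-0.11,0],[0,0,0],0.01]
    - [[-0.016,-0.15,0.005],[0,0,0],0.01]
    - [[-0.019,-0.185,0.01],[0,0,0],0.01]

```text
time_s: 13.03
tool_pos: [0.4611, -0.1267, 0.1184]
tool_rot: [179.9, -0.0, 90.1]
force: [-0.1, -0.4, -0.5]
grip_width: 0.0177
```

```bash
python3 g.py .4337 -.1273 .108 90
```

```text
13.0333 [ 0.4611 -0.1267  0.1184] [179.9419  -0.0357  90.0916] F [-0.0545 -0.4413 -0.4934] 0.017738405034052277
shift [-0.0005, -0.0274, 0.0103] len 0.0293 turn [0.001, -0.0006, 0.0016]
```

>>> send_rows:
  steps:
    - [[0,-0.014,0.003],[0,0,0],0.01]
    - [[0,-0.026,0.006],[0,0,0],0.01]
    - [[0,-0.0285,0.01],[0,0,0],0.01]
    - [[0,-0.0285,0.01],[0,0,0],0.01]
    - [[0,-0.0285,0.01],[0,0,0],0.01]

```text
time_s: 13.45
tool_pos: [0.4359, -0.1263, 0.1084]
tool_rot: [179.9, -0.0, 90.1]
force: [-0.0, -0.4, -0.6]
grip_width: 0.0177
```

```bash
python3 pic.py scene s12; python3 g.py .4337 -.1273 .108 90;python3 - <<'E'
from h import *
import pickle
s=pickle.load(open("s12.pkl","rb"))
crop(s["pixels"],350,190,450,290,5,"pics/s12c.png")
crop(s["pixels"],300,190,370,250,8,"pics/s12d.png")
E
```

```text
13.5 [ 0.4362 -0.1263  0.1083] [179.9165   0.015   90.1445] F [-0.0131 -0.027  -1.3362] 0.017767666969689455
shift [-0.001, -0.0025, 0.0003] len 0.0027 turn [0.0015, 0.0003, 0.0025]
```

View pics/s12c.png

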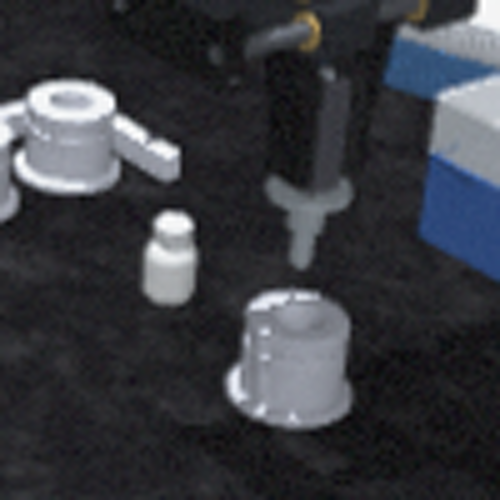

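View pics/s12d.png

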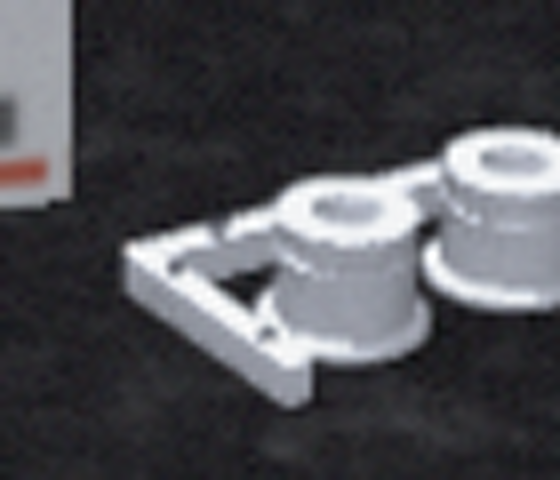

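Run:
```python
from h import *
import pickle
c=pickle.load(open("s12.pkl","rb"))
f=lambda u,v:(u/5+350-.4,v/5+190-.4)
print(back(c,f(300,267),.0633),back(c,f(299,318),.04))
```

```text
[[ 0.43454912 -0.1238788   0.0633    ]] [[ 0.43139905 -0.12376842  0.04      ]]
```

>>> send_rows:
  steps:
    - [[-0.0005,-0.0028,0],[0,0,0],0.01]
    - [[-0.0005,-0.0028,0.01],[0,0,0],0.01]
    - [[-0.0005,-0.0028,0.02],[0,0,0],0.01]
    - [[-0.0005,-0.0028,0.029],[0,0,0],0.01]
    - [[-0.0005,-0.0028,0.036],[0,0,0],0.01]

```text
time_s: 13.92
tool_pos: [0.4315, -0.1267, 0.0699]
tool_rot: [-179.9, 0.0, 90.1]
force: [0.7, 0.6, -1.6]
grip_width: 0.0177
```

>>> send_rows:
  steps:
    - [[0,0,0.003],[0,0,0],0.01]
    - [[0,0,0.005],[0,0,0],0.01]
    - [[0,0,0.007],[0,0,0],0.01]
    - [[0,0,0.009],[0,0,0],0.01]
    - [[0,0,0.01],[0,0,0],0.01]

```text
time_s: 14.33
tool_pos: [0.4328, -0.1267, 0.062]
tool_rot: [180.0, -0.0, 90.1]
force: [-0.7, 0.9, 3.5]
grip_width: 0.0177
```

```bash
python3 g.py .4337 -.1273 .0655 90;python3 pic.py scene s13
python3 - <<'E'
from h import *
import pickle
s=pickle.load(open("s13.pkl","rb"))
crop(s["pixels"],350,190,450,290,5,"pics/s13c.png")
E
```

```text
14.3333 [ 0.4328 -0.1267  0.062 ] [179.9506  -0.0165  90.1293] F [-0.7281  0.9013  3.5389] 0.01771627009107858
shift [-0.0006, 0.0009, -0.0034] len 0.0036 turn [0.0009, -0.0003, 0.0023]
```

View pics/s13c.png

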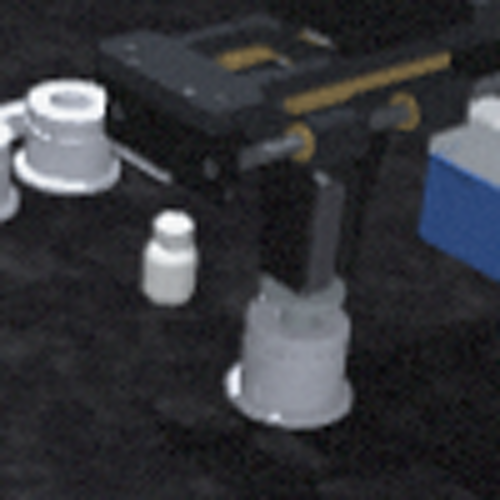

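>>> send_rows:
  steps:
    - [[0,0,-0.002],[0,0,0],0.01]
    - [[0.01,0.001,-0.002],[0,0,0],0.01]
    - [[0.023,0.002,-0.002],[0,0,0],0.01]
    - [[0.038,0.003,-0.002],[0,0,0],0.01]
    - [[0.053,0.003,-0.002],[0,0,0],0.01]

```text
time_s: 14.8
tool_pos: [0.4357, -0.0734, 0.0642]
tool_rot: [179.9, 0.0, 90.1]
force: [0.6, -1.7, 0.7]
grip_width: 0.0177
```

>>> send_rows:
  steps:
    - [[0.015,0.001,0],[0,0,0],0.01]
    - [[0.03,0.002,0],[0,0,0],0.01]
    - [[0.045,0.002,0],[0,0,0],0.01]
    - [[0.06,0.003,0],[0,0,0],0.01]
    - [[0.075,0.004,0],[0,0,0],0.01]

```text
time_s: 15.22
tool_pos: [0.439, 0.002, 0.064]
tool_rot: [180.0, 0.0, 90.1]
force: [-0.6, -1.9, -1.0]
grip_width: 0.0179
```

>>> send_rows:
  steps:
    - [[0.015,0.001,0],[0,0,0],0.01]
    - [[0.03,0.002,0],[0,0,0],0.01]
    - [[0.045,0.003,0],[0,0,0],0.01]
    - [[0.06,0.006,0],[0,0,0],0.01]
    - [[0.073,0.012,0],[0,0,0],0.01]

```text
time_s: 15.63
tool_pos: [0.4501, 0.0754, 0.0638]
tool_rot: [-179.9, 0.0, 90.2]
force: [-1.2, -2.6, 0.8]
grip_width: 0.0176
```

```bash
python3 g.py .46 .082 .0642 90;python3 pic.py scene s14
python3 - <<'E'
from h import *
import pickle
s=pickle.load(open("s14.pkl","rb"))
crop(s["pixels"],230,190,390,320,4.8,"pics/s14c.png")
E
```

```text
15.6333 [0.4501 0.0754 0.0638] [-179.9402    0.0179   90.1742] F [-1.2225 -2.5517  0.7656] 0.017565140784231298
shift [0.0066, 0.01, -0.0004] len 0.0119 turn [-0.001, 0.0003, 0.003]
```

View pics/s14c.png

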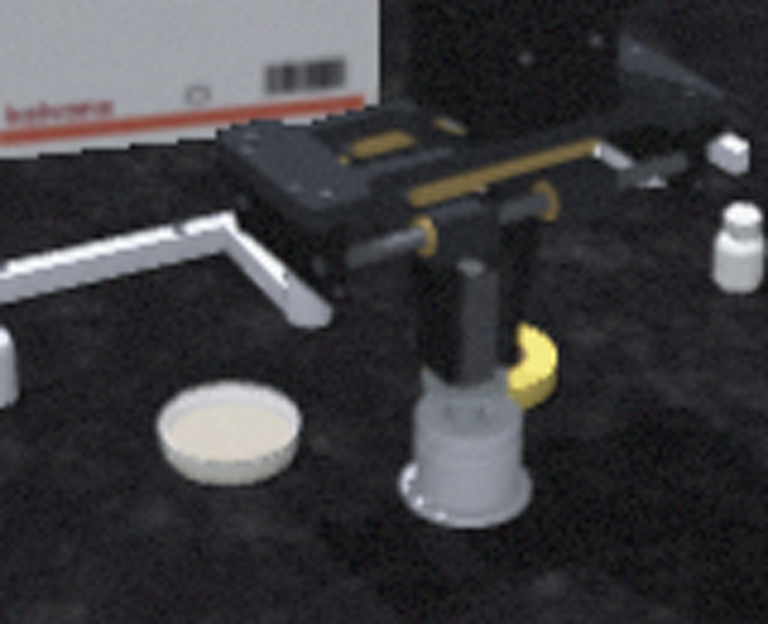

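>>> send_rows:
  steps:
    - [[0.005,0.01,0],[0,0,0],0.01]
    - [[0.005,0.022,0],[0,0,0],0.01]
    - [[0.004,0.034,0],[0,0,0],0.01]
    - [[0.004,0.046,0],[0,0,0],0.01]
    - [[0.003,0.058,0],[0,0,0],0.01]

```text
time_s: 16.1
tool_pos: [0.5093, 0.0772, 0.0636]
tool_rot: [-179.9, -0.0, 90.1]
force: [-1.1, -0.9, 1.0]
grip_width: 0.0178
```

```bash
python3 g.py .524 .0785 .0642 90;python3 pic.py scene s15;python3 pic.py top t15
python3 - <<'E'
from h import *
import pickle
s=pickle.load(open("s15.pkl","rb"))
crop(s["pixels"],230,190,390,320,4.8,"pics/s15c.png")
crop(pickle.load(open("t15.pkl","rb"))["pixels"],250,170,400,290,5,"pics/t15c.png")
E
```

```text
16.1 [0.5093 0.0772 0.0636] [-179.917    -0.0014   90.1001] F [-1.1049 -0.9007  1.0408] 0.017756937674231612
shift [0.0012, 0.0147, -0.0007] len 0.0148 turn [-0.0014, -0.0, 0.0017]
```

View pics/s15c.png

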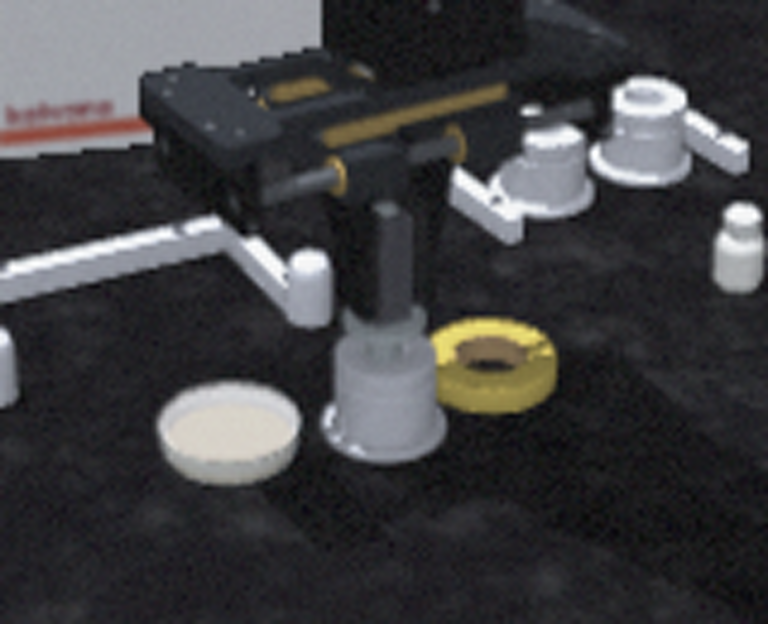

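View pics/t15c.png

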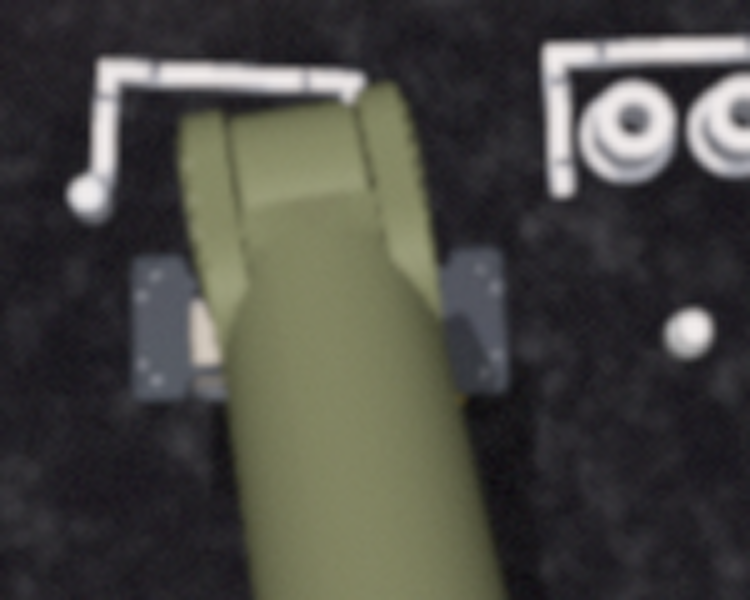

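>>> send_rows:
  steps:
    - [[0.001,0.011,0],[0,0,0],0.01]
    - [[0.001,0.023,0],[0,0,0],0.01]
    - [[0.001,0.034,0],[0,0,0],0.01]
    - [[0.004,0.045,0],[0,0,0],0.01]
    - [[0.01,0.056,0],[0,0,0],0.01]

```text
time_s: 16.62
tool_pos: [0.5626, 0.085, 0.0642]
tool_rot: [-179.6, 0.1, 90.0]
force: [-6.7, -3.2, 10.6]
grip_width: 0.0176
```

```bash
python3 g.py .643 .131 .0642 90;python3 pic.py scene s16;python3 - <<'E'
from h import *
import pickle
s=pickle.load(open("s16.pkl","rb"))
crop(s["pixels"],230,190,390,320,4.8,"pics/s16c.png")
E
```

```text
16.6167 [0.5626 0.085  0.0642] [-179.6482    0.1374   90.0069] F [-6.6889 -3.2265 10.5748] 0.017631165685578574
shift [0.046, 0.0804, -0.0006] len 0.0926 turn [-0.0061, 0.0024, 0.0001]
```

View pics/s16c.png

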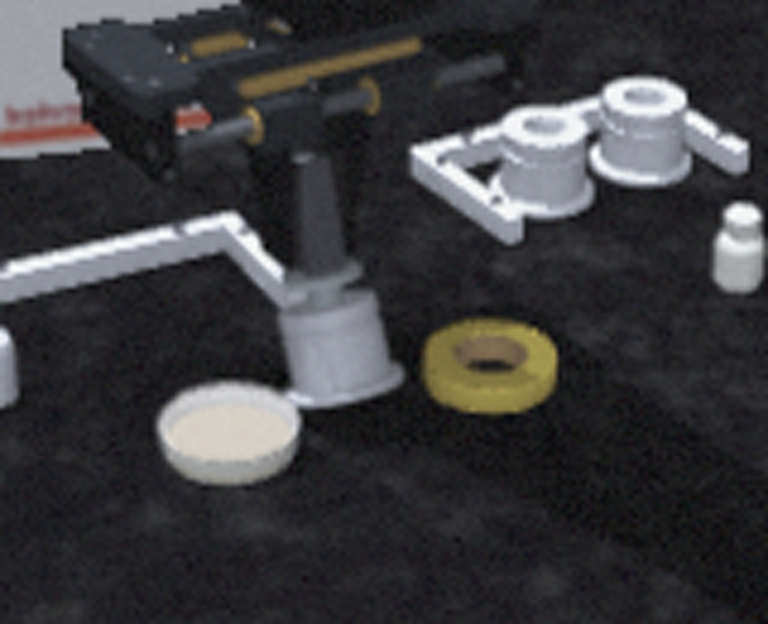

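```bash
python3 g.py .643 .131 .0642 90
python3 - <<'E'
from h import *
import pickle
c=pickle.load(open("s16.pkl","rb"))
f=lambda u,v:(u/4.8+230-.4,v/4.8+190-.4)
for n,p,z in [("base",(345,378),.005),("rim",(330,308),.04),("collar",(315,275),.06),("dish",(230,410),.015),("tape",(490,352),.013),("handle top",(310,158),.11)]: print(n,back(c,f(*p),z)[0])
crop(c["pixels"],270,215,330,285,10,"pics/s16d.png")
E
```

```text
16.6667 [0.5658 0.0874 0.0644] [-179.9487    0.037    90.097 ] F [0.9958 1.5222 0.8308] 0.01775579852038792
shift [0.0435, 0.0773, 0.0001] len 0.0887 turn [-0.0009, 0.0006, 0.0017]
base [0.54471276 0.07565554 0.005     ]
rim [0.54974985 0.08040671 0.04      ]
collar [0.54798562 0.08895613 0.06      ]
dish [0.53406156 0.13923531 0.015     ]
tape [0.5193453  0.01524831 0.013     ]
handle top [0.56043563 0.083976   0.11      ]
```

View pics/s16d.png

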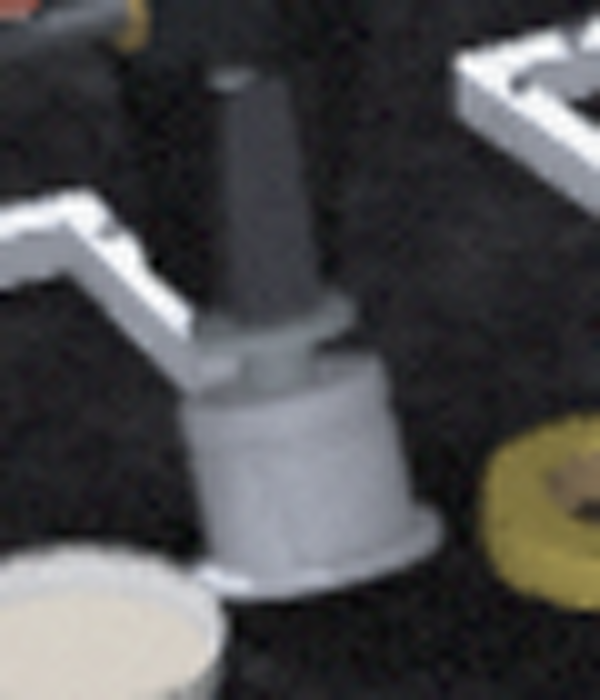

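```bash
python3 pic.py scene s17;python3 - <<'E'
from h import *
import pickle
c=pickle.load(open("s17.pkl","rb"))
crop(c["pixels"],230,190,350,310,5,"pics/s17d.png")
E
python3 g.py .643 .131 .0642 90
```

```text
16.7167 [0.5657 0.0877 0.0641] [179.9731   0.0005  90.1166] F [-1.2215  0.5473  1.2989] 0.017912092366774063
shift [0.0432, 0.0774, -0.0] len 0.0886 turn [0.0005, 0.0, 0.002]
```

View pics/s17d.png

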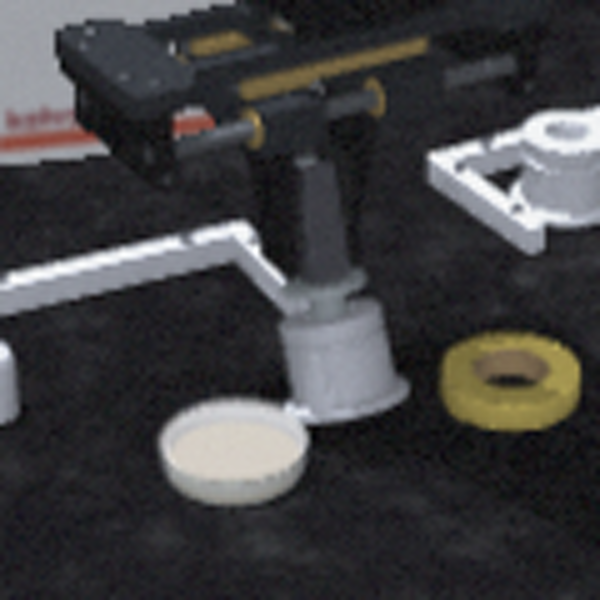

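>>> send_rows:
  steps:
    - [[0,-0.002,-0.001],[0,0,0],0.01]
    - [[-0.001,-0.004,-0.002],[0,0,0],0.01]
    - [[-0.001,-0.006,-0.003],[0,0,0],0.01]
    - [[-0.002,-0.008,-0.004],[0,0,0],0.01]
    - [[-0.002,-0.008,-0.006],[0,0,0],0.01]

```text
time_s: 17.13
tool_pos: [0.5564, 0.0852, 0.0698]
tool_rot: [180.0, -0.0, 90.1]
force: [-0.1, -0.8, -1.4]
grip_width: 0.0175
```

```bash
python3 pic.py scene s18;python3 - <<'E'
from h import *
import pickle
c=pickle.load(open("s18.pkl","rb"))
crop(c["pixels"],230,190,350,310,5,"pics/s18d.png")
E
python3 g.py .643 .131 .0642 90
```

```text
17.1833 [0.5569 0.0854 0.0704] [179.9471  -0.0193  90.1187] F [ 0.1393  0.4707 -0.4219] 0.017544840280614492
shift [0.0455, 0.0862, 0.0063] len 0.0977 turn [0.0009, -0.0003, 0.0021]
```

View pics/s18d.png

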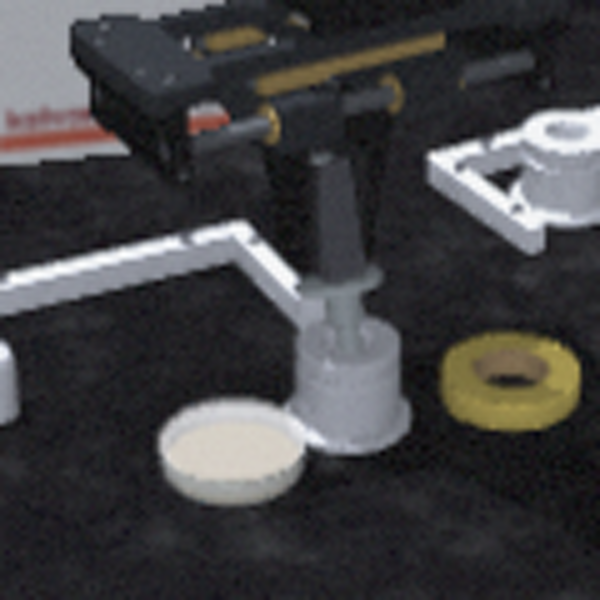

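Run:
```python
from h import *
import pickle
c=pickle.load(open("s18.pkl","rb"))
f=lambda u,v:(u/5+230-.4,v/5+190-.4)
for n,p,z in [("rim",(350,338),.04),("collar",(343,277),.06),("dish",(232,430),.015),("tape",(511,366),.013),("handle top",(322,157),.113),("colar",(343,277),.064)]: print(n,back(c,f(*p),z)[0])
# overlay the model
from h import SLV
im=cv2.resize(c["pixels"][190:310,230:350,::-1],None,fx=5,fy=5,interpolation=cv2.INTER_CUBIC)
def dr(P,col):
    q=((proj(c,P)-[230,190]+.4)*5).astype(np.int32); cv2.polylines(im,[q[:48]],True,col,1);cv2.polylines(im,[q[48:]],True,col,1)
xy=back(c,f(350,338),.04)[0,:2]
for p in SLV: dr(p+np.r_[xy,0],(0,255,0))
dr(cyl(.061,0,.015)+[.5300,.1422,0],(0,0,255)); dr(cyl(.061,0,.013)+[.5201,.0147,0],(255,0,0))
dr(cyl(.022,0,.033)+[.603,.0575,0],(255,0,255))
cv2.imwrite("pics/ov18.png",im)
```

```text
rim [0.53625899 0.085332   0.04      ]
collar [0.55173468 0.07958638 0.06      ]
dish [0.53371469 0.14294459 0.015     ]
tape [0.51967362 0.01472657 0.013     ]
handle top [0.56144693 0.08380831 0.113     ]
colar [0.54561972 0.08318104 0.064     ]
```

View pics/ov18.png

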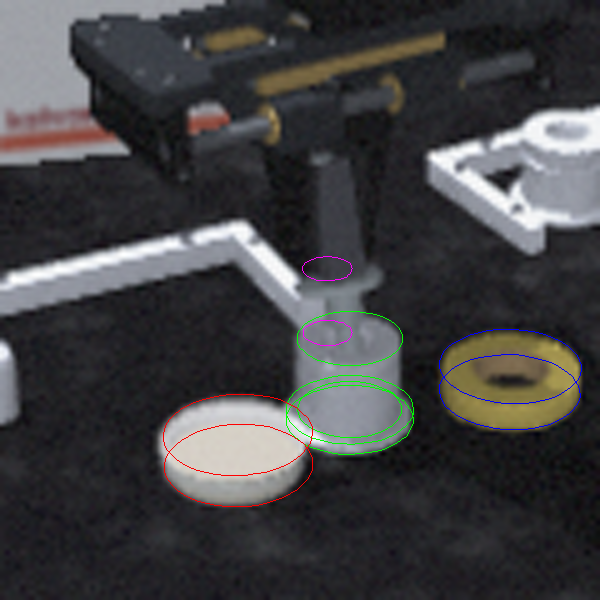

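>>> send_rows:
  steps:
    - [[0,0,0],[0,0,0],0.01]
    - [[0,-0.004,0],[0,0,0],0.01]
    - [[0,-0.009,0],[0,0,0],0.01]
    - [[0,-0.014,0],[0,0,0],0.01]
    - [[0,-0.018,0],[0,0,0],0.01]
  grip_force: 4

```text
time_s: 17.6
tool_pos: [0.5386, 0.0856, 0.07]
tool_rot: [180.0, -0.0, 90.1]
force: [0.7, 0.0, -0.0]
grip_width: 0.0175
```

```bash
python3 pic.py scene s19;python3 - <<'E'
from h import *
import pickle
c=pickle.load(open("s19.pkl","rb"))
crop(c["pixels"],230,190,350,310,5,"pics/s19d.png")
E
python3 g.py .643 .131 .0642 90
```

```text
17.65 [0.5377 0.0856 0.0698] [-179.9715   -0.0219   90.1406] F [ 1.0458  0.6061 -1.1795] 0.017905813655494388
shift [0.0451, 0.1054, 0.0056] len 0.1148 turn [-0.0005, -0.0004, 0.0025]
```

View pics/s19d.png

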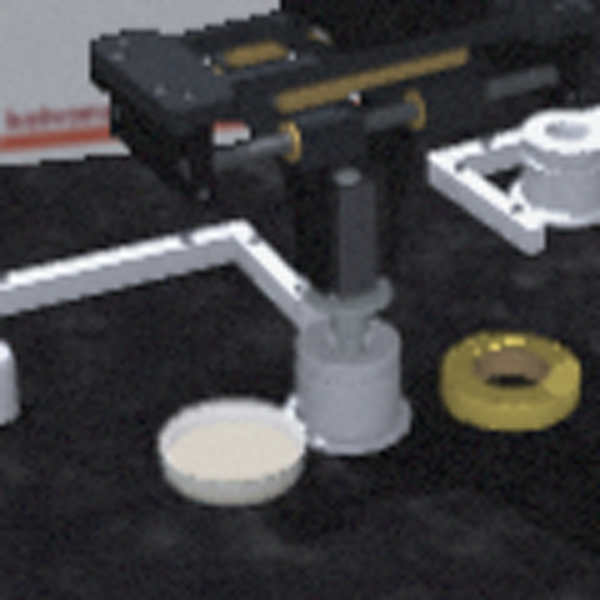

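>>> send_rows:
  steps:
    - [[0,0,0],[0,0,0],0.01]
    - [[0,0,0],[0,0,0],0.01]
    - [[-0.001,0,0],[0,0,0],0.01]
    - [[-0.003,0,0],[0,0,0],0.01]
    - [[-0.005,0,0],[0,0,0],0.01]
  grip_force: 60

```text
time_s: 18.07
tool_pos: [0.5386, 0.0805, 0.0695]
tool_rot: [-180.0, -0.0, 90.1]
force: [-0.1, 0.1, -1.6]
grip_width: 0.0177
```

```bash
python3 pic.py scene s20;python3 - <<'E'
from h import *
import pickle
c=pickle.load(open("s20.pkl","rb"))
xy=np.array([.537,.081])
im=cv2.resize(c["pixels"][190:310,230:350,::-1],None,fx=5,fy=5,interpolation=cv2.INTER_CUBIC)
def dr(P,col):
    q=((proj(c,P)-[230,190]+.4)*5).astype(np.int32); cv2.polylines(im,[q[:48]],True,col,1);cv2.polylines(im,[q[48:]],True,col,1)
for p in SLV: dr(p+np.r_[xy,0],(0,255,0))
dr(cyl(.036,.034,.038)+np.r_[xy,.024],(255,0,255))
dr(cyl(.061,0,.015)+[.5300,.1422,0],(0,0,255))
cv2.imwrite("pics/ov20.png",im)
E
python3 g.py .643 .131 .0642 90
```

```text
18.1167 [0.5387 0.0798 0.0695] [-179.9639    0.0197   90.1038] F [ 0.8258  0.193  -1.5204] 0.017690268935748626
shift [0.051, 0.1044, 0.0052] len 0.1163 turn [-0.0006, 0.0003, 0.0018]
```

View pics/ov20.png

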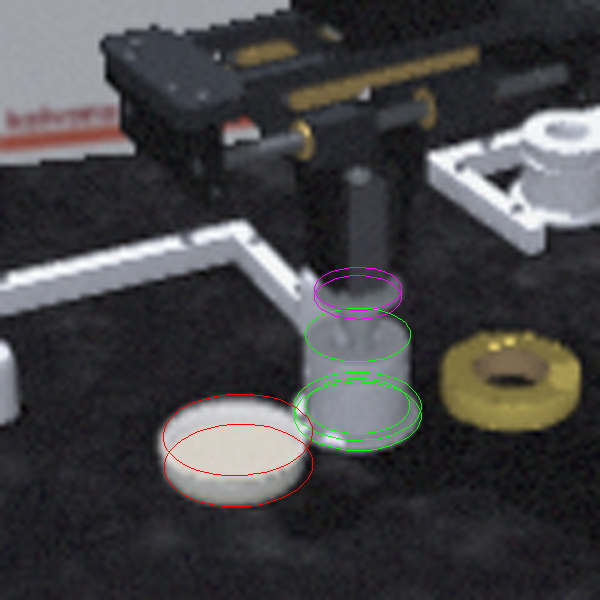

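>>> send_rows:
  steps:
    - [[0,0.002,0.001],[0,0,0],0.01]
    - [[0,0.006,0.001],[0,0,0],0.01]
    - [[0,0.011,0.001],[0,0,0],0.01]
    - [[0,0.016,0.001],[0,0,0],0.01]
    - [[0,0.021,0.001],[0,0,0],0.01]

```text
time_s: 18.53
tool_pos: [0.5605, 0.0804, 0.0687]
tool_rot: [180.0, 0.0, 90.1]
force: [-1.1, -0.3, -1.5]
grip_width: 0.0175
```

```bash
python3 pic.py scene s21;python3 - <<'E'
from h import *
import pickle
c=pickle.load(open("s21.pkl","rb"))
crop(c["pixels"],230,190,350,310,5,"pics/s21d.png")
E
python3 g.py .643 .131 .0642 90
```

```text
18.5833 [0.5617 0.0804 0.0688] [179.9095   0.0143  90.1174] F [ 0.1547 -0.7644 -1.5686] 0.017612987454124485
shift [0.0505, 0.0814, 0.0048] len 0.0959 turn [0.0016, 0.0002, 0.002]
```

View pics/s21d.png

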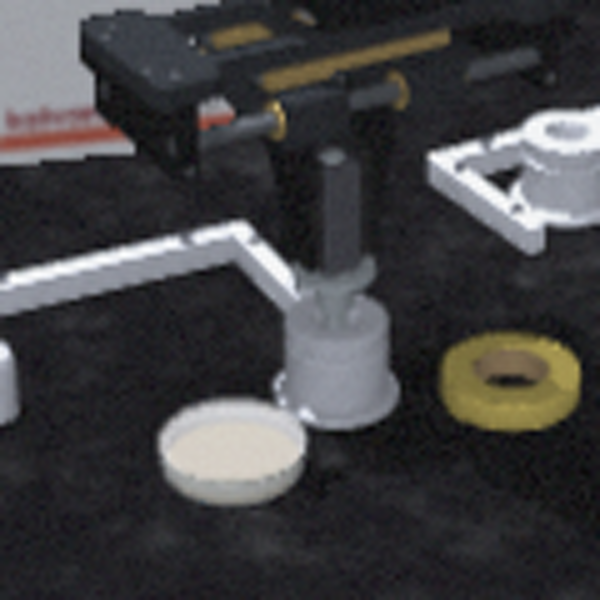

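>>> send_rows:
  steps:
    - [[0.004,0.004,0],[0,0,0],0.01]
    - [[0.009,0.009,0],[0,0,0],0.01]
    - [[0.014,0.014,0],[0,0,0],0.01]
    - [[0.019,0.019,0],[0,0,0],0.01]
    - [[0.024,0.024,0],[0,0,0],0.01]

```text
time_s: 19.0
tool_pos: [0.5843, 0.1055, 0.0688]
tool_rot: [180.0, -0.0, 90.2]
force: [-0.2, -1.1, -0.8]
grip_width: 0.0178
```

>>> send_rows:
  steps:
    - [[0.004,0.006,0],[0,0,0],0.01]
    - [[0.008,0.012,0],[0,0,0],0.01]
    - [[0.012,0.018,0],[0,0,0],0.01]
    - [[0.015,0.024,0],[0,0,0],0.01]
    - [[0.018,0.03,0],[0,0,0],0.01]

```text
time_s: 19.42
tool_pos: [0.6143, 0.123, 0.0687]
tool_rot: [-180.0, -0.0, 90.1]
force: [-1.4, 0.2, -0.2]
grip_width: 0.0175
```

```bash
python3 pic.py scene s22;python3 - <<'E'
from h import *
import pickle
c=pickle.load(open("s22.pkl","rb"))
crop(c["pixels"],210,180,330,300,5,"pics/s22d.png")
E
python3 g.py .645 .130 .0687 90
```

```text
19.4667 [0.6156 0.1237 0.0689] [179.9014  -0.0324  90.16  ] F [ 1.3228  0.1093 -0.4155] 0.017474602243078775
shift [0.0062, 0.0294, 0.0002] len 0.03 turn [0.0017, -0.0006, 0.0028]
```

View pics/s22d.png

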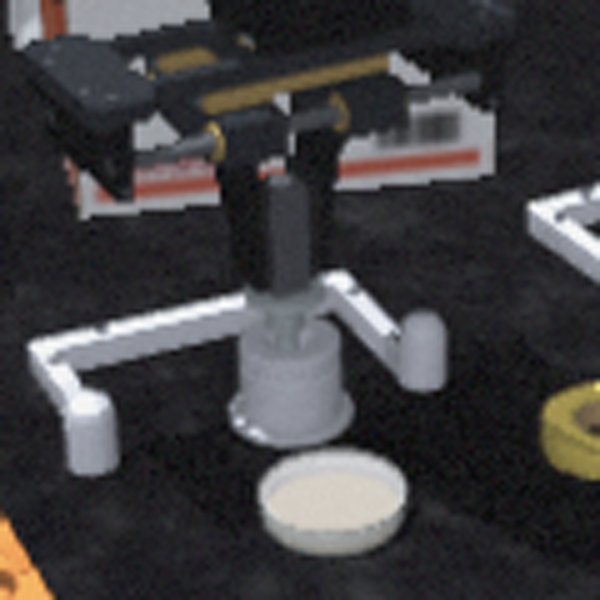

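Upright and through the mouth, past both posts at (90,430) and (422,350). Pushing on to the middle of the bay.

>>> send_rows:
  steps:
    - [[0.001,0.006,0],[0,0,0],0.01]
    - [[0.003,0.012,0],[0,0,0],0.01]
    - [[0.004,0.018,0],[0,0,0],0.01]
    - [[0.006,0.024,0],[0,0,0],0.01]
    - [[0.006,0.03,0],[0,0,0],0.01]

```text
time_s: 19.88
tool_pos: [0.6444, 0.1293, 0.0687]
tool_rot: [180.0, -0.0, 90.1]
force: [-0.8, 0.6, -1.1]
grip_width: 0.0174
```

>>> send_rows:
  steps:
    - [[0,0.003,0],[0,0,0],0.01]
    - [[0,0.004,0],[0,0,0],0.01]
    - [[0,0.004,0],[0,0,0],0.01]
    - [[0,0.004,0],[0,0,0],0.01]
    - [[0,0.004,0],[0,0,0],0.01]

```text
time_s: 20.3
tool_pos: [0.6479, 0.1285, 0.069]
tool_rot: [180.0, -0.0, 90.1]
force: [0.6, -0.7, -0.7]
grip_width: 0.0174
```

```bash
python3 pic.py scene s23;python3 - <<'E'
from h import *
import pickle
c=pickle.load(open("s23.pkl","rb"))
im=cv2.resize(c["pixels"][170:290,210:330,::-1],None,fx=5,fy=5,interpolation=cv2.INTER_CUBIC)
def dr(P,col):
    q=((proj(c,P)-[210,170]+.4)*5).astype(np.int32); cv2.polylines(im,[q[:48]],True,col,1);cv2.polylines(im,[q[48:]],True,col,1)
cv2.imwrite("pics/s23d.png",im)
for z in (.018,.023): dr(cyl(.036,.034,.038)+np.r_[.6475,.130,z],(255,0,255) if z<.02 else (0,255,255))
dr(cyl(.044,.005,.04)+np.r_[.6475,.130,0],(0,255,0))
cv2.imwrite("pics/ov23.png",im)
E
python3 g.py .645 .130 .0687 90
```

```text
20.35 [0.6479 0.1285 0.069 ] [179.9639  -0.0046  90.1198] F [ 0.4968 -0.2664 -0.1006] 0.01770580100457532
shift [0.0015, -0.0029, 0.0003] len 0.0033 turn [0.0006, -0.0001, 0.0021]
```

View pics/s23d.png

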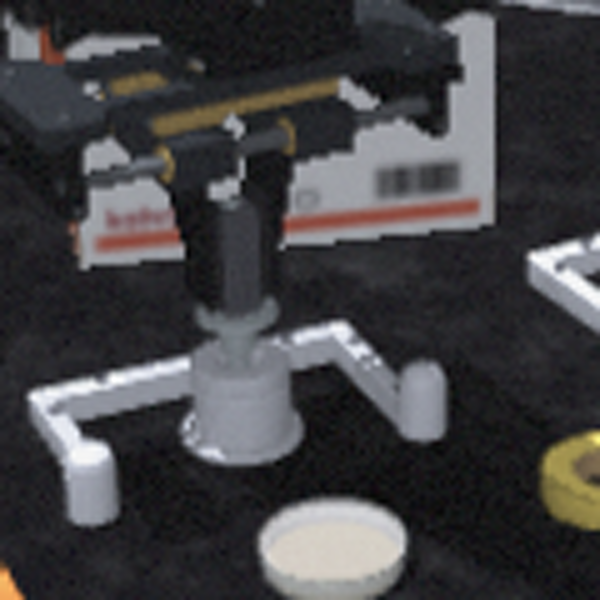

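View pics/ov23.png

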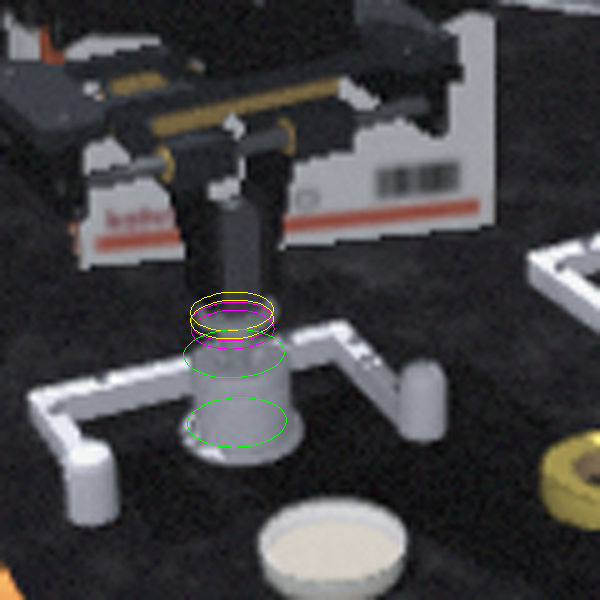

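>>> send_rows:
  steps:
    - [[0,0,0.001],[0,0,0],0.01]
    - [[0,0,0.003],[0,0,0],0.01]
    - [[0,0,0.003],[0,0,0],0.01]
    - [[0,0,0.003],[0,0,0],0.01]
    - [[0,0,0.003],[0,0,0],0.01]

```text
time_s: 20.77
tool_pos: [0.6477, 0.1287, 0.0657]
tool_rot: [-180.0, 0.0, 90.1]
force: [0.3, 0.0, -1.5]
grip_width: 0.0173
```

```bash
python3 pic.py top t24; python3 g.py .645 .130 .0687 90
python3 - <<'E'
from h import *
import pickle
c=pickle.load(open("t24.pkl","rb"))
crop(c["pixels"],250,165,430,290,4.4,"pics/t24c.png")
E
```

```text
20.8167 [0.6478 0.1287 0.0658] [179.9922  -0.0036  90.1288] F [-0.5549  0.3047 -1.3389] 0.017803565291303235
shift [0.0013, -0.0028, -0.0029] len 0.0042 turn [0.0001, -0.0001, 0.0022]
```

View pics/t24c.png

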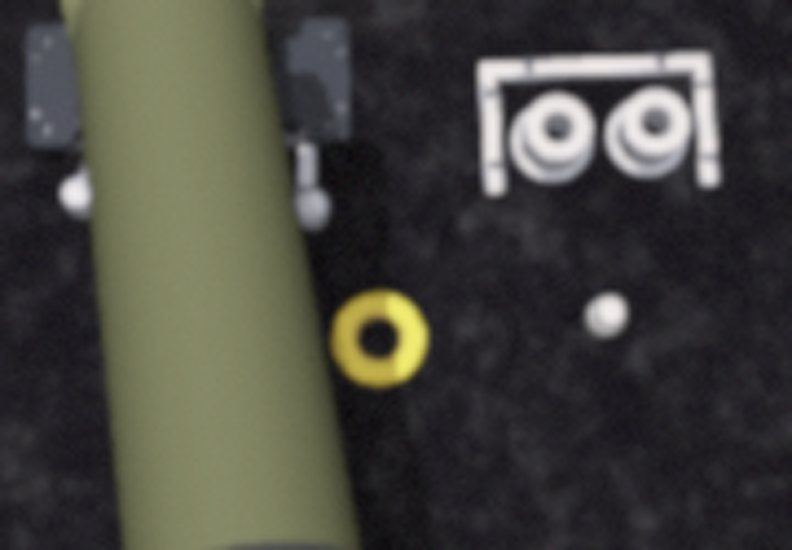

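>>> send_rows:
  steps:
    - [[0,0,-0.008],[0,0,0],0.01]
    - [[0,0,-0.02],[0,0,0],0.01]
    - [[0,0,-0.036],[0,0,0],0.01]
    - [[0,0,-0.052],[0,0,0],0.01]
    - [[0,-0.004,-0.065],[0,0,0],0.01]

```text
time_s: 21.23
tool_pos: [0.6451, 0.1287, 0.1336]
tool_rot: [179.8, -0.0, 90.1]
force: [0.5, -0.8, -0.5]
grip_width: 0.0177
```

>>> send_rows:
  steps:
    - [[0.02,-0.02,0],[0,0,0],0.01]
    - [[0.045,-0.042,0],[0,0,0],0.01]
    - [[0.075,-0.065,0],[0,0,0],0.01]
    - [[0.105,-0.088,0],[0,0,0],0.01]
    - [[0.13,-0.108,0],[0,0,0],0.01]

```text
time_s: 21.65
tool_pos: [0.5337, 0.2608, 0.1322]
tool_rot: [180.0, -0.1, 90.2]
force: [-0.1, 1.3, -0.1]
grip_width: 0.0176
```

```bash
python3 pic.py scene s25; python3 g.py .4581 .3413 .130 90
python3 - <<'E'
from h import *
import pickle
c=pickle.load(open("s25.pkl","rb"))
crop(c["pixels"],170,180,330,310,4.8,"pics/s25c.png")
E
```

```text
21.7 [0.5285 0.2685 0.132 ] [-179.8045   -0.3531   90.6921] F [-4.6896  4.4889 -1.5029] 0.017375145326157873
shift [0.0737, -0.0696, 0.0027] len 0.1014 turn [-0.0034, -0.0061, 0.0121]
```

View pics/s25c.png

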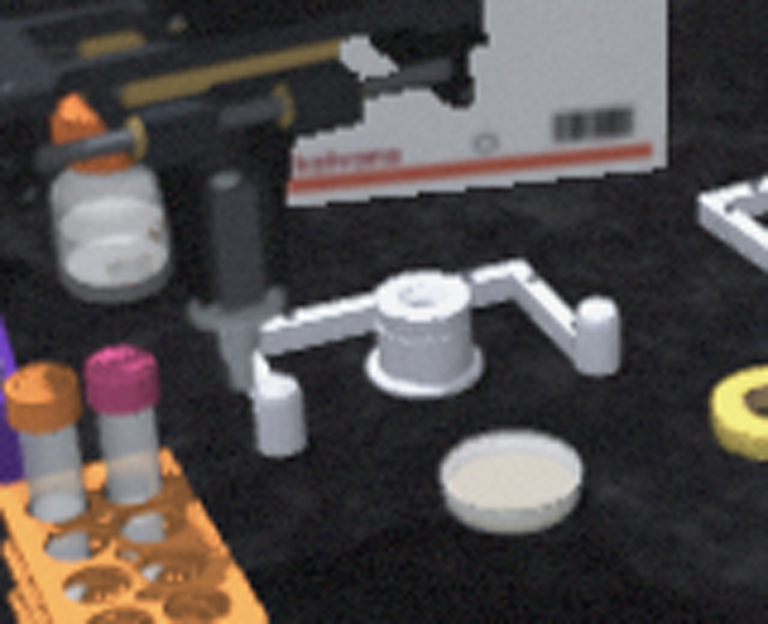

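>>> send_rows:
  steps:
    - [[0.015,-0.02,0],[0,0,0],0.01]
    - [[0.035,-0.04,0],[0,0,0],0.01]
    - [[0.055,-0.058,0],[0,0,0],0.01]
    - [[0.072,-0.07,0],[0,0,0],0.01]
    - [[0.082,-0.0775,0],[0,0,0],0.01]

```text
time_s: 22.12
tool_pos: [0.4559, 0.3429, 0.132]
tool_rot: [180.0, -0.1, 90.3]
force: [0.0, 0.8, -0.3]
grip_width: 0.0176
```

>>> send_rows:
  steps:
    - [[0,0,0],[0,0,0],0.01]
    - [[0,0,0.01],[0,0,0],0.01]
    - [[0,0,0.017],[0,0,0],0.01]
    - [[0,0,0.017],[0,0,0],0.01]
    - [[0,0,0.017],[0,0,0],0.01]

```text
time_s: 22.53
tool_pos: [0.4583, 0.3382, 0.1126]
tool_rot: [-179.9, 0.1, 90.0]
force: [0.5, -0.0, -1.4]
grip_width: 0.0177
```

```bash
python3 pic.py scene s26; python3 pic.py wrist w26; python3 g.py .4581 .3413 .113 90
python3 - <<'E'
from h import *
import pickle
c=pickle.load(open("s26.pkl","rb"))
crop(c["pixels"],150,230,250,350,5,"pics/s26c.png")
E
```

```text
22.6333 [0.4585 0.3392 0.1136] [-179.9958    0.031    90.0266] F [ 0.2688 -0.2256 -0.8254] 0.017825352854727555
shift [0.0021, -0.0004, 0.0006] len 0.0022 turn [-0.0001, 0.0005, 0.0005]
```

View pics/s26c.png

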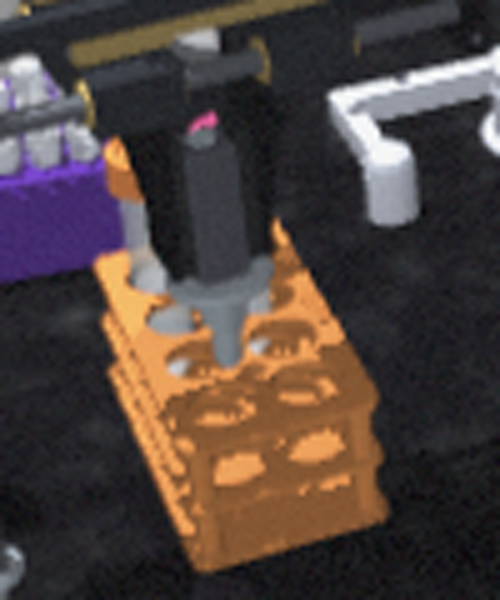

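View pics/w26.png

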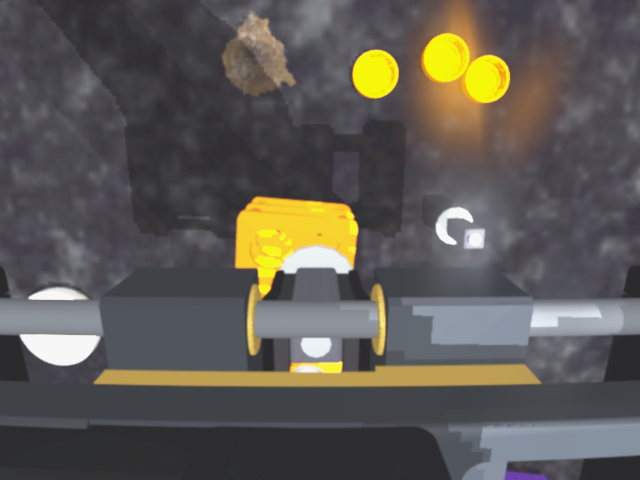

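Run:
```python
from h import *
import pickle
c=pickle.load(open("s26.pkl","rb"))
f=lambda u,v:(u/5+150-.4,v/5+230-.4)
g=lambda P:((proj(c,P)-[150,230]+.4)*5).round(0).tolist()
for zt in (.0686,.071): print("pred tip,collar,top",g([[.4585,.3392,zt],[.4585,.3392,zt+.034],[.4585,.3392,zt+.088]]))
print("hole px",g([[.459,.341,.052]]),"tip meas",back(c,f(229,362),.0695),"hole",back(c,f(224,408),.052),"collar",back(c,f(222,292),.1035),"top",back(c,f(202,137),.158))
```

```text
pred tip,collar,top [[224.0, 362.0], [214.0, 278.0], [197.0, 139.0]]
pred tip,collar,top [[224.0, 356.0], [213.0, 272.0], [196.0, 133.0]]
hole px [[224.0, 402.0]] tip meas [[0.45617807 0.33828564 0.0695    ]] hole [[0.45560105 0.34208259 0.052     ]] collar [[0.44816446 0.34019107 0.1035    ]] top [[0.45684889 0.33803151 0.158     ]]
```

>>> send_rows:
  steps:
    - [[0.0026,-0.0004,0],[0,0,0],0.01]
    - [[0.0026,-0.0004,0.005],[0,0,0],0.01]
    - [[0.0026,-0.0004,0.013],[0,0,0],0.01]
    - [[0.0026,-0.0004,0.021],[0,0,0],0.01]
    - [[0.0026,-0.0004,0.029],[0,0,0],0.01]

```text
time_s: 23.05
tool_pos: [0.4571, 0.3427, 0.0836]
tool_rot: [-180.0, 0.0, 90.1]
force: [0.6, 1.0, -1.8]
grip_width: 0.0174
```

>>> send_rows:
  steps:
    - [[0,0,0.005],[0,0,0],0.01]
    - [[0,0,0.01],[0,0,0],0.01]
    - [[0,0,0.014],[0,0,0],0.01]
    - [[0,0,0.017],[0,0,0],0.01]
    - [[0,0,0.0185],[0,0,0],0.01]

```text
time_s: 23.47
tool_pos: [0.458, 0.3427, 0.0658]
tool_rot: [179.9, 0.0, 90.1]
force: [1.9, -0.3, -0.1]
grip_width: 0.0175
```

```bash
python3 pic.py scene s27; python3 g.py .4581 .3413 .0631 90
python3 - <<'E'
from h import *
import pickle
c=pickle.load(open("s27.pkl","rb"))
crop(c["pixels"],150,230,250,350,5,"pics/s27c.png")
E
```

```text
23.5167 [0.4579 0.3426 0.0657] [179.9517   0.0085  90.1099] F [ 2.4602  0.1225 -1.5563] 0.01792234680317246
shift [-0.0013, 0.0002, 0.0026] len 0.0029 turn [0.0008, 0.0001, 0.0019]
```

View pics/s27c.png

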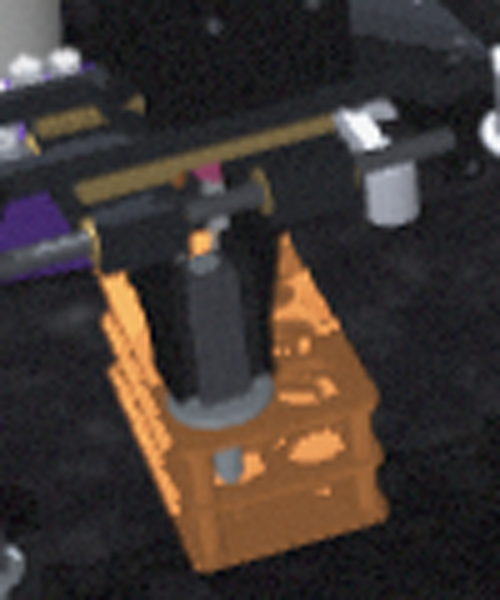

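>>> send_rows:
  steps:
    - [[-0.0005,0.001,0.001],[0,0,0],0.01]
    - [[-0.0005,0.001,0.002],[0,0,0],0.01]
    - [[-0.0005,0.001,0.003],[0,0,0],0.01]
    - [[-0.0005,0.001,0.004],[0,0,0],0.01]
    - [[-0.0005,0.001,0.004],[0,0,0],0.01]

```text
time_s: 23.93
tool_pos: [0.4581, 0.3423, 0.062]
tool_rot: [-180.0, 0.0, 90.1]
force: [0.7, -1.2, -1.1]
grip_width: 0.0178
```

>>> send_rows:
  steps:
    - [[0,0,0.001],[0,0,0],0.01]
    - [[0,0,0.002],[0,0,0],0.01]
    - [[0,0,0.002],[0,0,0],0.01]
    - [[0,0,0.002],[0,0,0],0.01]
    - [[0,0,0.002],[0,0,0],0.01]

```text
time_s: 24.35
tool_pos: [0.4583, 0.3425, 0.0615]
tool_rot: [-180.0, -0.0, 90.1]
force: [-2.8, -1.8, 7.0]
grip_width: 0.0178
```

Seated (the rack carries 7 N). Release.

>>> send_rows:
  steps:
    - [[0,0,-0.001],[0,0,0],0.018]
    - [[0,0,-0.001],[0,0,0],0.03]
    - [[0,0,-0.001],[0,0,0],0.04]
    - [[0,0,-0.001],[0,0,0],0.05]
    - [[0,0,-0.001],[0,0,0],0.05]
  grip_force: 10

```text
time_s: 24.77
tool_pos: [0.4584, 0.3424, 0.0612]
tool_rot: [180.0, -0.0, 90.1]
force: [0.4, -0.1, -0.3]
grip_width: 0.0366
```

>>> send_rows:
  steps:
    - [[0,0,0],[0,0,0],0.05]
    - [[0,0,0],[0,0,0],0.05]
    - [[0,0,0],[0,0,0],0.05]
    - [[0,0,-0.02],[0,0,0],0.05]
    - [[0,0,-0.05],[0,0,0],0.05]

```text
time_s: 25.18
tool_pos: [0.4563, 0.3406, 0.1086]
tool_rot: [-179.7, 0.3, 90.1]
force: [-0.4, 0.9, -0.3]
grip_width: 0.0499
```

>>> send_rows:
  steps:
    - [[0,0,-0.03],[0,0,0],0.05]
    - [[0,0,-0.06],[0,0,0],0.05]
    - [[0,0,-0.09],[0,0,0],0.05]
    - [[0,0,-0.12],[0,0,0],0.05]
    - [[0,0,-0.12],[0,0,0],0.05]

```text
time_s: 25.6
tool_pos: [0.4611, 0.3444, 0.2384]
tool_rot: [179.5, -0.4, 90.1]
force: [0.6, 0.8, 1.4]
grip_width: 0.0498
```

```bash
python3 pic.py scene s28; python3 pic.py wrist w28; python3 g.py .4581 .3413 .0631 90
python3 - <<'E'
from h import *
import pickle
c=pickle.load(open("s28.pkl","rb"))
crop(c["pixels"],150,230,250,350,5,"pics/s28c.png")
E
```

```text
25.7 [0.4591 0.3429 0.2329] [179.8516  -0.1313  90.1243] F [-0.718  -0.3647 -1.5274] 0.05004495730314863
shift [-0.002, -0.0015, 0.1698] len 0.1698 turn [0.0026, -0.0023, 0.0022]
```

View pics/s28c.png

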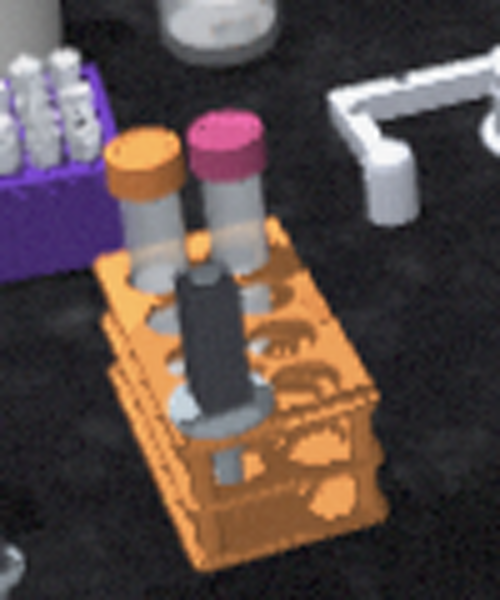

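View pics/s28.png

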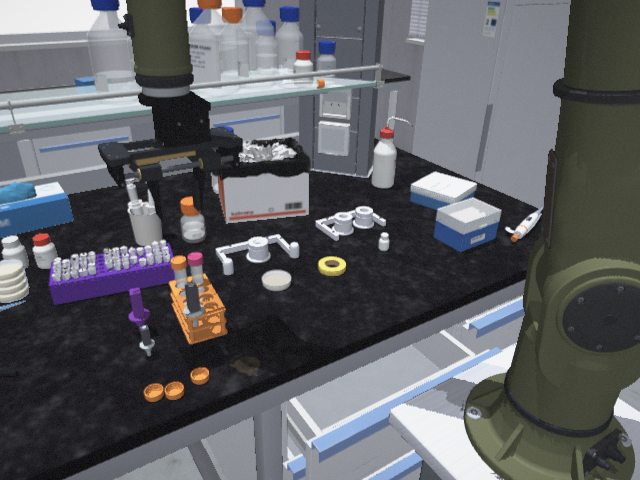

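Run:
```python
from h import *
import pickle
from cell import env
t=env.read_camera("top"); s=pickle.load(open("s28.pkl","rb"))
crop(t["pixels"],205,165,425,290,3.6,"pics/t29.png")
yel=lambda im:(im[:,:,0]-im[:,:,2]>50)
print("dish",blob(t,(292,240),[cyl(.061,0,.015)],(.53,.14))[0],blob(s,(277,280),[cyl(.061,0,.015)],(.53,.14))[0])
print("tape",blob(t,(336,242),[cyl(.061,0,.013)],(.52,.014),mask=yel)[0]); print("vial",blob(t,(388,237),[cyl(.024,0,.03),cyl(.016,.03,.039)],(.53,-.137))[0])
o=env.get_obs();print(o["tool_pos"],o["joint_velocities"].round(2))
```

```text
dish [0.52863638 0.14347116] [0.53120049 0.14438419]
tape [0.51830879 0.01343468]
vial [ 0.52964595 -0.13762393]
[0.45831226 0.3422852  0.23119571] [ 0.07  1.14 -0.14  1.76 -0.02  0.03  0.03]
```

View pics/t29.png

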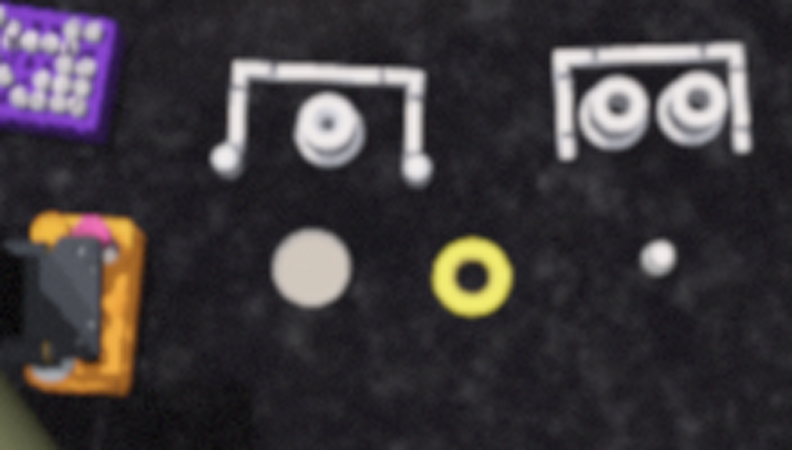

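Run:
```python
from h import *
from cell import env
t=env.read_camera("top"); f=lambda u,v:(u/3.6+205-.36,v/3.6+165-.36)
s=env.read_camera("scene")
for n,o,yaw,u,v in [("C",(.6435,.1315),-4.2,328,121),("L",(.655,-.138),1.8,619,103),("M",(.655,-.138),1.8,698,99)]:
    p=back(t,f(u,v),.04)[0,:2]; e=np.radians(yaw); d=p-o
    print(n,p,"bay:",np.cos(e)*d[0]+np.sin(e)*d[1],-np.sin(e)*d[0]+np.cos(e)*d[1])
```

```text
C [0.64271024 0.12669665] bay: -0.0004358512725297068 -0.004848292181153701
L [ 0.65256796 -0.10866375] bay: -0.0015093654624814914 0.029398168152038467
M [ 0.6544828 -0.1728326] bay: -0.001611059012135721 -0.03479917163901314
```

Every sleeve is well inside its limits, so I'm handing the job in.

```bash
python3 -c "
from cell import env
print(env.sign_off())"
```

```text
the job is handed in; nothing more can be done
None
```

I gauged all three sleeves, towed each into its bay with the gauge standing in its bore, hung the gauge back in its original rack hole, and handed the job in at about 26 s. No verdict was reported.

- **Gauging:** The middle and left sleeves took the whole gauge down to about 1.5 mm above collar contact, so they are good and went to the plain-ended bay. The right sleeve stopped the gauge with its tip about 17 mm above the bench and a few newtons of push-back, so it is tight and went to the bay with posts.
- **Last checks:**
  - **Sleeves:** the top camera puts all three within 2 mm of mid-depth in their bays, with y at +29, −35 and −5 mm against a limit of ±52 mm.
  - **Gauge:** in the scene picture it hangs upright, with its collar where it was at the start.
  - **Robot:** the gripper is clear, above the rack.
  - **Tape roll and vial:** neither has moved.
- **What went wrong:** On the tow between the petri dish and the tape roll, the gauge turned in the grip and tipped the tight sleeve by about 10–15°. It also brushed the dish, which ended about 2–3 mm from where it started (limit 25 mm). I backed off, set the gauge upright again at low grip force, re-gripped at 60 N and finished that tow slowly without further trouble.

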